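# Stir the bead bath and close it up

## Task

Take the stirring rod from its slanting holder and stir the ceramic beads in the steel dish on the hot plate until every one has clearly shifted from where it lay, then lay the rod flat inside the shallow white tray next to the hot plate. Put the steel lid squarely on the dish, so that it sits fully home, and swing the clamp arm all the way down over it. Keep all the beads in the dish, and do not shift or knock over the bottle, the beaker or the motor.

Things in the scene. Friction and masses are not known exactly. Their poses are not given: they have to be found in the camera images.
- station: Fixed blue hot plate with a round steel dish fixed on it, a clamp beside the dish and a fume nozzle above. Origin on the bench under the dish axis; -x is its front, z up. 240 mm wide (y); from x = -95 to +120 mm it is 78 mm high, in front of that, to x = -165 mm, 58 mm high, with two knobs out to -185 mm.
- post_foot (a point): Foot of the fixed post behind the dish that carries the nozzle's hose: 40 mm thick, 450 mm high, foot plate 70 x 140 mm.
- pot_floor (a point): Centre of the dish's inner floor, 93 mm above the bench; axes as the station's. The dish is 144 mm in inner diameter, 40 mm deep inside, wall 4 mm.
- pot_rim (a point): Centre of the dish's mouth, at rim height, 133 mm above the bench; axes as the station's.
- nozzle_mouth (a point): Centre of the underside of the grey fume nozzle (100 mm diameter, fixed), 40 mm behind (+x) the dish axis and 305 mm above the bench: it hangs over the dish, so a gripper working there must come in leaning, from the front of the station.
- clamp (a joint): Hinge of the steel clamp arm: 0 = fully down (level, reaching along the station's -y over the lid, its rubber foot on the lid), 1.57 = upright, up to 2.0 = leaning away from the dish. It starts raised and stays where it is left (a push of about 2 N at its end moves it).
- clamp_hinge (a point): Point on the clamp's hinge axis, which is parallel to the station's x: 45 mm in front of the dish axis, 105 mm to the +y side, 151 mm above the bench. The arm is a bar 16 mm wide (x) and 10 mm thick, centred on this axis, running from the hinge to the ball.
- clamp_ball (a point): Centre of the black ball (24 mm diameter) at the end of the clamp arm, 115 mm from the hinge axis.
- lid: Loose round steel lid, lying on the bench: disc 160 mm diameter and 6 mm thick, with a 128 mm diameter, 8 mm high locating plug below it that drops into the dish. An upright black fin stands on it to lift it by: 50 mm along the lid's x, 10 mm thick along its y, its top 55 mm above the plug's underside. Origin: centre of the plug's underside, z up (8 mm below the rim when the lid is home).
- rod: Loose stirring rod, 180 mm long: steel shaft 10 mm diameter for the first 100 mm, then a black square handle 16 x 16 mm, 80 mm long. Origin: the lower tip of the shaft; z points along the rod to the handle. It starts in the holder, leaning about 35 degrees from vertical towards the holder's -x.
- rod_end (a point): Handle end of the rod, 180 mm from its tip on the axis.
- holder: Fixed aluminium holder, base 100 x 80 x 12 mm, with a slanting tube 60 mm long (23 mm outside, 14 mm bore) that leans 35 degrees towards its -x; the rod stands in it 54 mm deep and is drawn out along its own axis. Origin: centre of the base's underside.
- tray: Fixed open white tray, 240 mm along its x, 130 mm along its y, 40 mm high, walls 5 mm. Origin: centre of the underside.
- bead0_center (a point): Centre of one of five white ceramic beads lying in the dish: chunky upright cylinders, 22 mm diameter, 16 mm high.
- bead1_center (a point): Centre of one of five white ceramic beads lying in the dish: chunky upright cylinders, 22 mm diameter, 16 mm high.
- bead2_center (a point): Centre of one of five white ceramic beads lying in the dish: chunky upright cylinders, 22 mm diameter, 16 mm high.
- bead3_center (a point): Centre of one of five white ceramic beads lying in the dish: chunky upright cylinders, 22 mm diameter, 16 mm high.
- bead4_center (a point): Centre of one of five white ceramic beads lying in the dish: chunky upright cylinders, 22 mm diameter, 16 mm high.
- bottle: Bystander, not to be disturbed: brown glass bottle, 64 mm diameter, 115 mm tall. Origin: centre of its underside.
- beaker: Bystander, not to be disturbed: empty clear glass beaker, 68 mm diameter, 85 mm tall. Origin: centre of its underside.
- motor: Bystander, not to be disturbed: small steel-bodied electric motor standing upright, 48 mm diameter, 63 mm tall, with an 86 mm two-blade propeller on top. Origin: centre of its underside.

How it is judged:
By the outcome, as a careful person would: the job done as asked, in the order asked, and still so for the second after the job is handed in, with the robot touching nothing.
It also fails if it takes over 72 s, if anything falls off the work surface, if the arm or the gripper's body presses on something with over 40 N, if the wrist force passes 120 N, or if a joint passes its speed limit or range.

## Robot

A 6-joint arm with a two-finger parallel gripper is mounted at the origin on the work surface. World frame = base frame: x ahead of the robot, y to its left, z up, the work surface at z = 0. Lengths are in m, angles in rad, forces in N, time in s.
With the tool pointing down it reaches from about 0.225 to 0.725 m from the base axis. Payload 3.1 kg.
Tool frame: the origin (TCP) lies at the centre of the arm's flange, where the gripper is bolted on; the fingertips stand 173 mm ahead of it and the grasp point (between the pads) lies 155 mm ahead of it (ctrl.grip_point_offset is the distance from the TCP to the grasp point, in m); z points along the fingers, y is the line along which they close (so a half turn about z gives the same grasp; the last joint's range is limited). The gripper opens to 85 mm and grips with 20 to 120 N. Pads are 22 mm wide; open, the fingers measure 114 mm over their backs; the gripper's body (76 mm by 85 mm) begins 54 mm behind the grasp point. The pads swing forward as they close: fully open they stand 13 mm farther back than shut.
Start: joints at [0.981, 0.048, 0.099, 1.622, 0, 1.443], TCP at [0.234, 0.47, 0.405] pointing down, gripper open.
Joint ranges: [-2.91, 2.91], [-0.99, 1.94], [-1.21, 1.42], [-2.12, 2.29], [-1.49, 1.47], [-3.14, 3.14]. Speed limits (rad/s): [2.79, 2.79, 3.14, 3.14, 3.14, 3.14].

## Interface

Orientations are given as a unit quaternion [x, y, z, w].
In Python, from cell import ctrl gives the robot as it stands. The module is installed in compiled form; this text tells all that it offers.
- The arm moves only by the tool move_arm, never from a script. Its argument "rows" is a list of rows, each a list of 7 numbers: the shift along the world's x, y, z in units of 30 mm (1.0 is 30 mm), then the turn, a rotation vector about the world's x, y, z in units of 6 degrees (1.0 is 6 degrees), then the closure, from -1 (fully open) to 1 (shut). In form: [[x, y, z, ax, ay, az, hand], ...]. A call has 1 to 10 rows; each row is the pose to reach, as a shift and turn from the pose commanded when the call began; what a row does not reach only later rows make up. A row lasts 1/10 s, in which the tool goes at most 50 mm and 8.59 degrees, less where a joint would pass 70% of its speed; a pose out of reach is approached as far as the arm can. A call with a gripper value outside its range is refused whole. The fingers move at their own pace and stop on an object; the grip force is fixed at half the most. Time passes only in rows, so rows that repeat a pose let the fingers close. It gives the time, the measured TCP pose, the force, the opening and the grip force at its end, in the units of the state.
- ctrl.observe(): the state, without advancing time (a new reading comes with each control period).
- ctrl.camera(name): name is "scene" or "side" or "wrist"; returns a dict with "frame" (420x560x3 uint8, red, green, blue), "mtx" (3x3 intrinsics, pixels), "world_from_camera" (4x4, takes a point from camera to world coordinates). Camera axes: x right, y down, z forward; pixel columns grow to the right and rows downward; lengths in m; the calibration is good to about 2 mm. A picture is of the moment at which its call begins. There is no depth.
- ctrl.sign_off(): hands the job in; it is judged then, once.
The state is a dict: "t": time; "qpos": joint angles; "dq": joint speeds; "joint_efforts": joint torques, N m; "position": TCP position; "eef_rot": TCP orientation; "force": force on the tool from outside, world axes, zero at the start; "wrist_torque": the same for the moment, N m; "gripper_width": opening from 0.0 (shut) to 1.0 (fully open); "grasp_force": force on a finger pad.
Only numpy, scipy, OpenCV 4.12 (cv2) and the standard library are available. Lean on these libraries where they do the work, as an engineer would, in place of code of your own. Each camera call takes 0.05 s, during which the arm holds its last target. There are 200 camera calls.

## Working session

There is one attempt and no reset: what is moved stays moved. The work goes in short steps, Python scripts to look and compute and a tool call to move; the robot and the scene stay as the last step left them, time stands still between calls to the robot, and variables do not carry over. Pictures are saved under pics/ and viewed, at most 10 in all, crops included, and the job is handed in when it is done.

Besides the shell and the picture viewer there is one more tool, called after "Emit:" by a JSON object that holds its "name" and its "arguments", one argument or row to a line. move_arm: Moves the arm, as the interface text tells. Its arguments: {"type":"object","properties":{"rows":{"type":"array"}},"required":["rows"]}

```bash
mkdir -p pics
cat > h.py <<'E'
import numpy as np, cv2
from cell import ctrl
from scipy.spatial.transform import Rotation as R
def snap(n,f):
    c=ctrl.camera(n); cv2.imwrite(f'pics/{f}.png',cv2.cvtColor(c['frame'],cv2.COLOR_RGB2BGR)); np.savez(f'pics/{f}.npz',**c); return c
def load(f): return dict(np.load(f'pics/{f}.npz'))
def ray(c,u,v):
    T=c['world_from_camera']; d=T[:3,:3]@np.linalg.solve(c['mtx'],[u,v,1]); return T[:3,3],d/np.linalg.norm(d)
def onz(c,u,v,z):
    o,d=ray(c,u,v); return o+d*(z-o[2])/d[2]
def tri(*obs):
    A=0;b=0
    for c,u,v in obs:
        o,d=ray(c,u,v); P=np.eye(3)-np.outer(d,d); A=A+P; b=b+P@o
    x=np.linalg.solve(A,b); return x
def proj(c,p):
    T=np.linalg.inv(c['world_from_camera']); q=c['mtx']@(T[:3,:3]@np.array(p)+T[:3,3]); return q[:2]/q[2]
E
python3 - <<'E'
from h import *
cs=[snap(n,n+'0') for n in ('scene','side','wrist')]
for c in cs: print(c['world_from_camera'].round(3).tolist(), c['mtx'].round(1).tolist())
print(ctrl.observe())
E
```

```text
[[0.796, 0.517, -0.314, 0.935], [0.605, -0.675, 0.423, -0.546], [0.007, -0.527, -0.85, 1.218], [0.0, 0.0, 0.0, 1.0]] [[505.8, 0.0, 274.4], [0.0, 505.8, 215.0], [0.0, 0.0, 1.0]]
[[0.821, -0.393, 0.414, 0.068], [-0.571, -0.575, 0.586, -0.775], [0.008, -0.717, -0.697, 1.032], [0.0, 0.0, 0.0, 1.0]] [[488.7, 0.0, 279.7], [0.0, 488.7, 209.1], [0.0, 0.0, 1.0]]
[[0.445, 0.848, 0.288, 0.16], [0.895, -0.421, -0.144, 0.507], [-0.001, 0.322, -0.947, 0.372], [0.0, 0.0, 0.0, 1.0]] [[358.8, 0.0, 281.2], [0.0, 358.8, 213.7], [0.0, 0.0, 1.0]]
{'t': 0.15, 'qpos': array([9.81191370e-01, 4.85914139e-02, 9.79384833e-02, 1.62197236e+00,
       3.14062269e-05, 1.44299227e+00]), 'dq': array([-0.00082176, -0.00020087,  0.00348919,  0.00022075, -0.00011387,
        0.00063861]), 'joint_efforts': array([ 8.48898799e-04, -3.39259100e+01,  3.20424771e+01,  1.54219544e-02,
       -2.23873212e-04,  4.17107799e-06]), 'position': array([0.2338422 , 0.46987312, 0.40377049]), 'eef_rot': array([ 2.28854088e-01,  9.73460307e-01, -8.50763635e-04, -3.35742667e-04]), 'force': array([0.18457515, 0.31363402, 0.17927335]), 'wrist_torque': array([-0.02456211,  0.00436368,  0.02229265]), 'grasp_force': 0.0, 'gripper_width': 1.0016285544668901}
```

View pics/scene0.png

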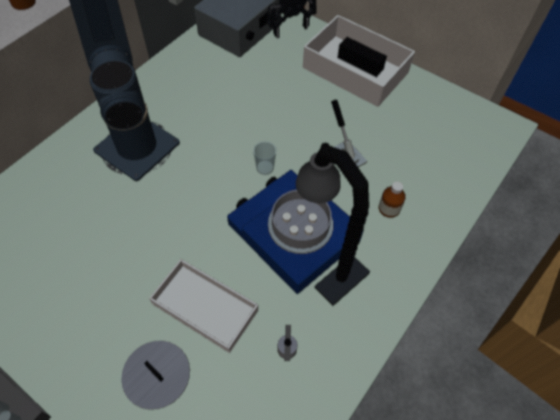

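View pics/side0.png

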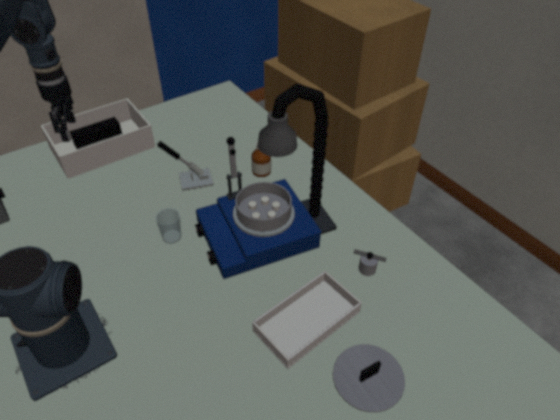

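The scene view shows the dish around (300,220), the tray at (205,305), the lid at (156,374), the motor at (288,345), the bottle at (392,200), the beaker at (265,157) and the rod in its holder at (340,115)-(350,155). The side view shows the clamp upright with its ball at (231,140), the dish at (264,208), the rod at (160,145)-(205,175), the tray at (307,318) and the lid at (369,377).

Run:
```python
from h import *
def crop(f,x0,y0,w,h,s):
    im=cv2.imread(f'pics/{f}.png')[y0:y0+h,x0:x0+w]
    im=cv2.resize(im,None,fx=s,fy=s,interpolation=cv2.INTER_CUBIC); im=np.clip(im.astype(float)*1.7,0,255).astype(np.uint8)
    for k in range(0,w,20):
        cv2.putText(im,str(x0+k),(int(k*s),8),0,.3,(0,255,255),1); cv2.line(im,(int(k*s),10),(int(k*s),14),(0,255,255),1)
    for k in range(0,h,20): cv2.putText(im,str(y0+k),(0,int(k*s)+4),0,.3,(0,255,255),1)
    return im
a=crop('scene0',220,90,200,200,3); b=crop('side0',150,80,190,200,3)
cv2.imwrite('pics/m1.png',np.hstack([a[:, :400],b[:,:400]])) 
a=crop('scene0',225,90,133,200,3);b=crop('side0',150,130,133,200,3)
cv2.imwrite('pics/m1.png',np.hstack([a,b]))
```

```text
(no output)
```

View pics/m1.png

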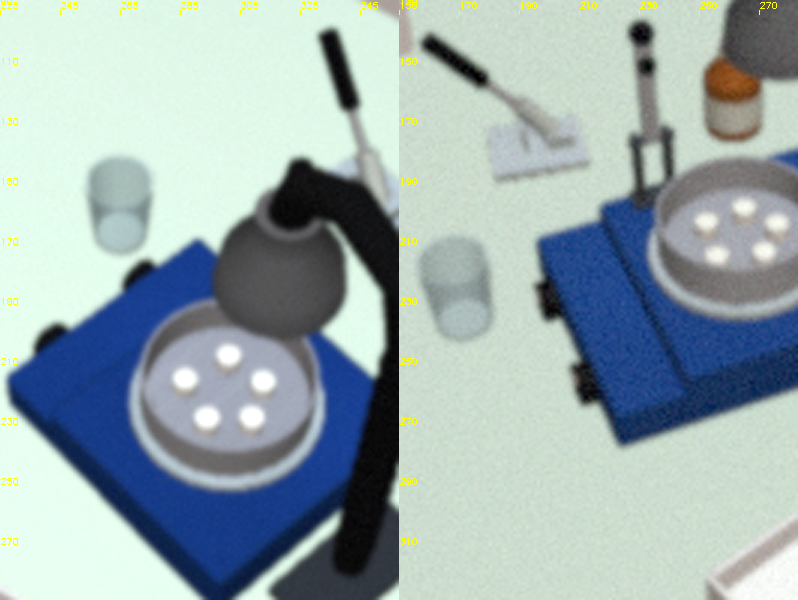

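The crops show the five beads, the rod's black handle (scene (334,100)-(343,125), side (160,144)-(179,157)), and the clamp standing between two uprights with its ball at side (231,141). The plate's front corners in the scene view are at (228,217) and (291,170).

```bash
cat > m.py <<'E'
from h import *
s=load('scene0'); d=load('side0')
def blobs(m,mn=15):
    n,l,st,c=cv2.connectedComponentsWithStats(m.astype(np.uint8)); return [(c[i].round(1).tolist(),st[i].tolist()) for i in range(1,n) if st[i][4]>=mn]
def win(f,x0,y0,x1,y1):
    m=np.zeros(f.shape[:2],bool); m[y0:y1,x0:x1]=1; return m
E
python3 - <<'E'
from m import *
for nm,c,wb,wr,wt,wl in (('scene',s,(275,195,330,245),(325,95,352,135),(145,255,265,355),(115,335,195,412)),('side',d,(240,190,295,225),(150,138,186,164),(245,270,365,365),(325,340,410,412))):
    f=c['frame'].astype(int); mx=f.max(2)
    print(nm,'beads',[ (b[0],b[1][4]) for b in blobs((f.min(2)>130)&win(f,*wb),5)])
    m=(mx<45)&win(f,*wr); B=blobs(m,20); print('rod',B)
    ys,xs=np.nonzero(m); p=np.c_[xs,ys].astype(float); mu=p.mean(0); v=np.linalg.svd(p-mu)[2][0]; t=(p-mu)@v; print('ends',(mu+v*t.min()).round(1),(mu+v*t.max()).round(1), (t.min(),t.max()))
    m=(mx<45)&win(f,*wl); print('fin',[(b,cv2.minAreaRect(np.argwhere(m)[:,::-1].astype(np.float32))) for b in blobs(m,10)])
    x0,y0,x1,y1=wl; print('lidcol',f[(y0+y1)//2,x0:x1:6].tolist()[:14])
    blue=((f[...,2]-f[...,0])>35)&(f[...,2]>60)&win(f,190,160,370,300)
    cs,_=cv2.findContours(blue.astype(np.uint8),cv2.RETR_EXTERNAL,cv2.CHAIN_APPROX_NONE); k=max(cs,key=cv2.contourArea); print('blue',cv2.approxPolyDP(cv2.convexHull(k),2.5,True)[:,0].tolist())
    print('beadpix',f[wb[1]+5:wb[3]:6,(wb[0]+wb[2])//2].tolist())
E
```

```text
scene beads [([300.8, 207.8], 38), ([286.2, 215.6], 38), ([312.2, 216.5], 40), ([293.7, 228.7], 43), ([308.6, 228.4], 42)]
rod [([337.6, 112.9], [332, 101, 12, 25, 130])]
ends [333.8 100.8] [341.5 125.1] (np.float64(-12.72031469940614), np.float64(12.879953924741573))
fin [(([153.8, 371.2], [145, 362, 18, 19, 91]), ((153.50001525878906, 371.0), (23.33452033996582, 3.5355336666107178), 45.0))]
lidcol [[136, 149, 141], [123, 135, 131], [91, 95, 104], [92, 94, 104], [93, 97, 106], [90, 93, 103], [73, 76, 83], [16, 17, 20], [95, 99, 109], [95, 99, 109], [94, 98, 108], [94, 97, 106], [92, 96, 104], [138, 152, 143]]
blue [[290, 170], [348, 216], [339, 250], [299, 283], [228, 218], [229, 214]]
beadpix [[91, 94, 101], [149, 153, 152], [107, 106, 102], [98, 101, 111], [97, 101, 110], [95, 99, 109], [95, 98, 107], [61, 60, 60]]
side beads [([264.5, 198.3], 18), ([251.8, 203.2], 18), ([275.5, 203.7], 18), ([255.6, 214.4], 19), ([271.4, 213.3], 19)]
rod [([168.1, 149.8], [158, 142, 21, 16, 102])]
ends [158.6 143.2] [178.1 156.8] (np.float64(-11.557528667307963), np.float64(12.282067072333424))
fin [(([369.5, 371.1], [360, 362, 20, 19, 195]), ((369.5440979003906, 371.07354736328125), (8.917926788330078, 25.55328941345215), 59.03623962402344))]
lidcol [[122, 132, 123], [117, 129, 119], [93, 94, 99], [97, 98, 106], [96, 97, 104], [95, 96, 101], [12, 10, 17], [10, 8, 13], [83, 85, 90], [96, 97, 102], [92, 95, 102], [93, 95, 103], [97, 98, 102], [98, 101, 105]]
blue [[284, 180], [320, 231], [247, 256], [218, 199]]
beadpix [[100, 99, 102], [115, 113, 107], [99, 99, 107], [106, 107, 107], [90, 91, 90]]
```

Run:
```python
from m import *
bs=[[300.8,207.8],[286.2,215.6],[312.2,216.5],[293.7,228.7],[308.6,228.4]]
bd=[[264.5,198.3],[251.8,203.2],[275.5,203.7],[255.6,214.4],[271.4,213.3]]
# correspondences by plane z=.109
P=[onz(s,*p,.108) for p in bs]; Q=[onz(d,*p,.108) for p in bd]
for i,p in enumerate(P):
    j=min(range(5),key=lambda j:np.linalg.norm(p-Q[j])); print(i,j,p.round(4),Q[j].round(4),tri((s,*bs[i]),(d,*bd[j])).round(4))
print('rod top',tri((s,333.8,100.8),(d,158.6,143.2)).round(4),'hbot',tri((s,341.5,125.1),(d,178.1,156.8)).round(4), 'ctr',tri((s,337.6,112.9),(d,168.1,149.8)).round(4))
print('front corners scene z.058',onz(s,228,216.5,.058).round(4),onz(s,290.5,170,.058).round(4))
print('side',onz(d,197.3,209.5,.058).round(4), onz(d,224.0,272.5,.058).round(4))
print('clamp ball side',[onz(d,230.8,141,z).round(4).tolist() for z in (.24,.266)])
# lid disc and dish rim ellipses, tray
for nm,c,w in (('scene',s,(115,335,195,412)),('side',d,(325,340,410,412))):
    f=c['frame'].astype(int); m=(f[...,1]<116)&win(f,*w); ys,xs=np.nonzero(m)
    k=max(cv2.findContours(m.astype(np.uint8),0,1)[0],key=cv2.contourArea)
    w3=np.array([onz(c,u,v,.011)[:2] for u,v in k[:,0]],np.float32); print(nm,'lid',cv2.minEnclosingCircle(w3),cv2.fitEllipse(w3))
    fm=(f.max(2)<45)&win(f,*w); print('fin top', )
    p=np.argwhere(fm)[:,::-1]; r=np.array([onz(c,u,v,.035)[:2] for u,v in p]); mu=r.mean(0); v=np.linalg.svd(r-mu)[2][0]; print(mu.round(4),np.degrees(np.arctan2(v[1],v[0])).round(1),np.ptp((r-mu)@v))
for nm,c,w in (('scene',s,(145,255,265,355)),('side',d,(245,270,365,365))):
    f=c['frame'].astype(int); hsv=cv2.cvtColor(c['frame'],cv2.COLOR_RGB2HSV); print(nm,[f[v,u].tolist() for u,v in ([(200,260),(205,305),(190,268)] if nm=='scene' else [(260,290),(307,318),(290,350)])])
    m=((f[...,1]-f[...,0])<4)&win(f,*w); k=max(cv2.findContours(m.astype(np.uint8),0,1)[0],key=cv2.contourArea); h=cv2.approxPolyDP(cv2.convexHull(k),4,True)[:,0]; print(h.tolist(),[onz(c,*q,.04)[:2].round(3).tolist() for q in h])
```

```text
0 1 [0.5662 0.0655 0.108 ] [0.5669 0.0636 0.108 ] [0.5667 0.0644 0.1082]
1 3 [0.5502 0.0231 0.108 ] [0.5518 0.021  0.108 ] [0.5512 0.0214 0.1091]
2 0 [0.6051 0.0617 0.108 ] [0.6066 0.0604 0.108 ] [0.6058 0.0602 0.1093]
3 4 [0.5886 0.0033 0.108 ] [5.892e-01 5.000e-04 1.080e-01] [0.5892 0.0021 0.1079]
4 2 [0.6182 0.027  0.108 ] [0.6195 0.0252 0.108 ] [0.6189 0.0255 0.109 ]
rod top [0.4483 0.3867 0.1632] hbot [0.4937 0.3698 0.1047] ctr [0.4704 0.3788 0.1346]
front corners scene z.058 [ 0.4102 -0.0488  0.058 ] [0.4516 0.1793 0.058 ]
side [0.4516 0.1746 0.058 ] [ 0.3997 -0.0657  0.058 ]
clamp ball side [[0.5803, 0.1827, 0.24], [0.5635, 0.1513, 0.266]]
scene lid ((0.532484233379364, -0.46404868364334106), 0.07962262630462646) ((0.532491147518158, -0.46385812759399414), (0.1553804874420166, 0.1567820906639099), 95.6317138671875)
fin top
[ 0.5334 -0.4641] -6.0 0.05695574800551066
side lid ((0.5322946906089783, -0.4658242464065552), 0.08158326148986816) ((0.5321381092071533, -0.465217649936676), (0.1582736372947693, 0.15988042950630188), 108.83636474609375)
fin top
[ 0.5321 -0.4654] -177.6 0.06317756242776248
scene [[136, 152, 142], [156, 160, 161], [105, 101, 99]]
[[180, 260], [257, 306], [229, 351], [151, 302]] [[0.389, -0.218], [0.625, -0.196], [0.642, -0.324], [0.411, -0.347]]
side [[119, 130, 122], [147, 148, 147], [145, 148, 146]]
[[324, 271], [360, 301], [360, 309], [294, 364], [284, 364], [252, 330], [252, 322]] [[0.621, -0.194], [0.635, -0.317], [0.62, -0.335], [0.404, -0.36], [0.386, -0.348], [0.374, -0.236], [0.386, -0.218]]
```

```bash
cat >> h.py <<'E'
def orient(az,lean,yaw_extra=0):
    # tool z leaning 'lean' deg from down towards azimuth az; tool x opposite az (camera on near side)
    a=np.radians(az); l=np.radians(lean); h=np.array([np.cos(a),np.sin(a),0]); z=np.array([0,0,1.])
    tz=h*np.sin(l)-z*np.cos(l); tx=-(h*np.cos(l)+z*np.sin(l)); return np.c_[tx,np.cross(tz,tx),tz]
def delta(pgrip,Rt,off=.155,o=None):
    o=o or ctrl.observe(); tcp=np.array(pgrip)-off*Rt[:,2]
    rv=(R.from_matrix(Rt)*R.from_quat(o['eef_rot']).inv()).as_rotvec()
    return np.r_[(tcp-o['position'])/.03, np.degrees(rv)/6].round(2).tolist()
def grip(off=.155):
    o=ctrl.observe(); M=R.from_quat(o['eef_rot']).as_matrix(); return o['position']+off*M[:,2], M
E
python3 - <<'E'
from m import *
print('offset',ctrl.grip_point_offset)
for q in [(179.7,174.3),(208.7,168.7),(214.3,184),(182.7,190.7)]: print(onz(d,*q,.012).round(3))
print('beaker',onz(s,265,170,0).round(3),onz(d,171,239,0).round(3),'bottle',onz(s,391,213,0),onz(d,261,173,0))
u=np.array([np.cos(np.radians(159.6))*np.sin(.63),np.sin(np.radians(159.6))*np.sin(.63),np.cos(.63)])
c=np.array([.4704,.3788,.1346]); print(u)
for cam,ps in ((s,0),(d,0)): print([proj(cam,c+u*t).round(1).tolist() for t in (.04,0,-.04,-.086)])
Rt=orient(-20.4,15)
print('hover',delta(c+u*.0-Rt[:,2]*.10,Rt))
E
```

```text
offset 0.1547
[0.5   0.396 0.012]
[0.591 0.369 0.012]
[0.568 0.292 0.012]
[0.472 0.32  0.012]
beaker [0.367 0.169 0.   ] [0.356 0.166 0.   ] bottle [0.74438909 0.26682878 0.        ] [0.72748297 0.26610038 0.        ]
[-0.55219477  0.20535939  0.80802751]
[[334.0, 100.0], [337.6, 113.1], [341.1, 125.9], [345.1, 140.3]]
[[158.2, 142.0], [168.0, 149.6], [177.4, 157.0], [187.7, 165.1]]
hover [5.82, -2.27, -0.76, -0.98, -2.3, 1.01]
```

Emit:
{"name": "move_arm", "arguments": {
  "rows": [
    [2.9,-1.1,-0.4,-0.5,-1.15,0.5,-1],
    [5.8,-2.3,-0.8,-1.0,-2.3,1.0,-1],
    [5.8,-2.3,-0.8,-1.0,-2.3,1.0,-1],
    [5.8,-2.3,-0.8,-1.0,-2.3,1.0,-1],
    [5.8,-2.3,-0.8,-1.0,-2.3,1.0,-1],
    [5.8,-2.3,-0.8,-1.0,-2.3,1.0,-1],
    [5.8,-2.3,-0.8,-1.0,-2.3,1.0,-1]
  ]
}}

```text
t: 0.85
position: [0.4073, 0.4012, 0.3806]
eef_rot: [0.175, 0.976, -0.023, 0.128]
force: [-1.3, -0.3, 0.4]
gripper_width: 1.001
grasp_force: 0.0
```

Run:
```python
from h import *
c=snap('wrist','w1'); print(grip(),ctrl.observe()['qpos'].round(3),ctrl.observe()['dq'].round(3))
u=np.array([-.55,.187,.819]);p=np.array([.4704,.3788,.1346])
im=np.clip(cv2.imread('pics/w1.png').astype(float)*1.5,0,255).astype(np.uint8)
print([proj(c,p+u*t).round(1).tolist() for t in (.04,0,-.04,-.086)])
cv2.imwrite('pics/w1b.png',im)
```

```text
(array([0.44473509, 0.3875121 , 0.23117198]), array([[-9.05572024e-01,  3.47760220e-01,  2.42903557e-01],
       [ 3.35841344e-01,  9.37583491e-01, -9.02651085e-02],
       [-2.59132979e-01, -1.64499926e-04, -9.65841639e-01]])) [ 0.718  0.089  0.084  1.438 -0.23   1.058] [ 0.008 -0.005  0.001 -0.002 -0.002 -0.001]
[[280.7, 224.3], [281.7, 224.1], [282.5, 224.0], [283.1, 223.9]]
```

View pics/w1b.png

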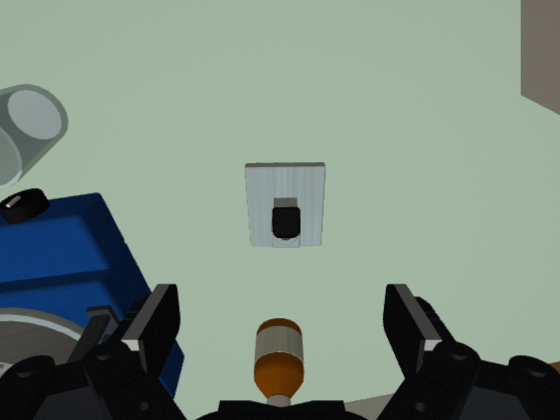

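The wrist view looks straight down the rod. The handle end is a square at (286,222), with its faces aligned to the fingers and the holder base level around it. The clamp uprights are at (95,315).

Run:
```python
from h import *
c=load('w1'); u=np.array([-.55,.187,.819]);p=np.array([.4704,.3788,.1346])
o,dv=ray(c,285.8,223); 
top=p+u*.04; t=(top-o)@dv; q=o+dv*t; print('shift',(q-top).round(4), 'ray dir vs u',dv.round(3))
g=p+(q-top)-.01*u; Rt=orient(-20.4,15); print(g, delta(g,Rt))
```

```text
shift [ 0.0004  0.0028 -0.0004] ray dir vs u [ 0.546 -0.189 -0.816]
[0.47631392 0.37976353 0.12603256] [1.05, -0.26, -3.5, 0.0, 0.0, -0.01]
```

Emit:
{"name": "move_arm", "arguments": {
  "rows": [
    [0.5,-0.13,-1.6,0,0,0,-1],
    [0.9,-0.2,-2.9,0,0,0,-1],
    [1.05,-0.26,-3.5,0,0,0,-1],
    [1.05,-0.26,-3.5,0,0,0,-1],
    [1.05,-0.26,-3.5,0,0,0,1],
    [1.05,-0.26,-3.5,0,0,0,1],
    [1.05,-0.26,-3.5,0,0,0,1],
    [1.05,-0.26,-3.5,0,0,0,1],
    [1.05,-0.26,-3.5,0,0,0,1],
    [1.05,-0.26,-3.5,0,0,0,1]
  ]
}}

```text
t: 1.9
position: [0.4395, 0.3935, 0.2769]
eef_rot: [0.176, 0.976, -0.023, 0.129]
force: [-2.3, 0.9, 4.0]
gripper_width: 0.179
grasp_force: 58.4
```

Emit:
{"name": "move_arm", "arguments": {
  "rows": [
    [-0.28,0.09,0.41,0,0,0,1],
    [-0.7,0.24,1.03,0,0,0,1],
    [-1.1,0.37,1.64,0,0,0,1],
    [-1.65,0.56,2.46,0,0,0,1],
    [-2.2,0.75,3.28,0,0,0,1],
    [-2.75,0.94,4.1,0,0,0,1],
    [-2.75,0.94,4.1,0,0,0,1]
  ]
}}

```text
t: 2.6
position: [0.3557, 0.4225, 0.4034]
eef_rot: [0.175, 0.976, -0.02, 0.13]
force: [1.7, 1.1, -0.9]
gripper_width: 0.177
grasp_force: 59.1
```

Run:
```python
from h import *
o=ctrl.observe(); print(o['position'],o['force'],o['gripper_width'],o['qpos'].round(2))
for n in ('scene','side'): snap(n,n+'1')
def crop(f,x0,y0,w,h,s):
    im=cv2.imread(f'pics/{f}.png')[y0:y0+h,x0:x0+w]
    im=cv2.resize(im,None,fx=s,fy=s,interpolation=cv2.INTER_CUBIC); im=np.clip(im.astype(float)*1.8,0,255).astype(np.uint8)
    for k in range(0,w,20):
        cv2.putText(im,str(x0+k),(int(k*s),8),0,.3,(0,0,255),1)
    for k in range(0,h,20): cv2.putText(im,str(y0+k),(0,int(k*s)+4),0,.3,(0,0,255),1)
    return im
cv2.imwrite('pics/m2.png',np.hstack([crop('scene1',220,20,200,200,2),crop('side1',80,60,200,200,2)]))
```

```text
[0.35570771 0.42247922 0.40341296] [ 1.71397449  1.08691882 -0.89363438] 0.1765668599635508 [ 0.81  0.05  0.09  1.5  -0.24  1.15]
```

View pics/m2.png

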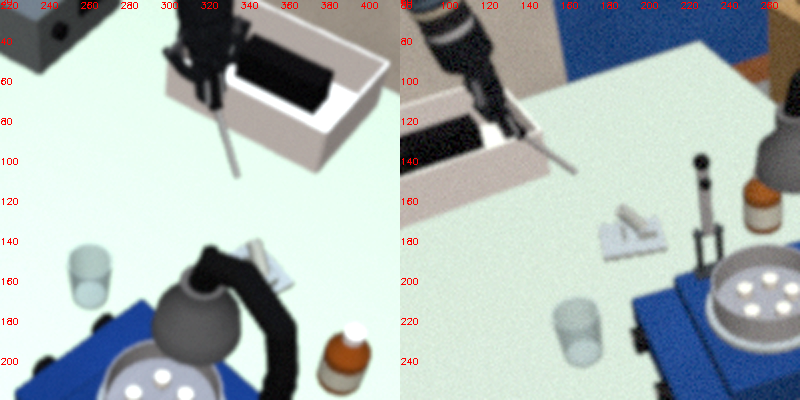

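The rod is out and held: its tip is at scene (338.5,108.5) and side (168,146.5), the holder is empty, and the clamp, the beaker and the bottle are untouched.

Run:
```python
from m import *
from scipy.optimize import least_squares
s=load('scene1'); d=load('side1')
g,M=grip(.1547); tip=tri((s,338.5,108.5),(d,168,146.5)); print('tip',tip.round(4),'grip',g.round(4),'len',np.linalg.norm(tip-g),'dir',((tip-g)/np.linalg.norm(tip-g)).round(3),'toolframe',(M.T@(tip-g)).round(4))
pts=[]
for nm,c,w in (('scene',s,(270,190,335,250)),('side',d,(232,180,300,238))):
    f=cv2.GaussianBlur(c['frame'],(3,3),0).astype(int)
    m=(f[...,1]>80)&((f[...,2]-f[...,0])>=-8)&((f[...,2]-f[...,0])<30)&win(f,*w)
    n,l=cv2.connectedComponents(m.astype(np.uint8)); cu=proj(c,[.588,.035,.1]).astype(int)
    lab=np.bincount(l[cu[1]-4:cu[1]+5,cu[0]-4:cu[0]+5].ravel()).argmax(); k=max(cv2.findContours((l==lab).astype(np.uint8),0,1)[0],key=cv2.contourArea); k=cv2.convexHull(k)[:,0]
    r=np.array([onz(c,*q,.093)[:2] for q in k]); C=c['world_from_camera'][:2,3]; v=np.array([.588,.035])-C; v/=np.linalg.norm(v)
    far=r[(r-[.588,.035])@v>.02]; print(nm,len(k),cv2.boundingRect(k),cv2.minEnclosingCircle(far.astype(np.float32)))
    sol=least_squares(lambda x:np.linalg.norm(far-x,axis=1)-.072,[.588,.035]); print(sol.x.round(4),np.abs(sol.fun).max().round(4)); pts+=[far]
far=np.vstack(pts); sol=least_squares(lambda x:np.linalg.norm(far-x,axis=1)-.072,[.588,.035],loss='soft_l1',f_scale=.003); print(sol.x)
```

```text
tip [0.4708 0.3791 0.1489] grip [0.3944 0.4077 0.2496] len 0.12956934781557086 dir [ 0.589 -0.22  -0.777] toolframe [-0.0525 -0.0002  0.1185]
scene 25 (270, 199, 63, 51) ((0.5754278898239136, 0.05449790507555008), 0.07874365150928497)
[0.5857 0.0374] 0.0094
side 32 (233, 192, 62, 44) ((0.5969671010971069, 0.06820114701986313), 0.0653415098786354)
[0.5847 0.0386] 0.002
[0.58554995 0.03758674]
```

```bash
cat >> h.py <<'E'
TT=np.array([-.0525,-.0002,.1185+.1547])  # rod tip in TCP frame
DC=np.array([.587,.036]); SAZ=-10.3
a=np.radians(SAZ); EX=np.array([np.cos(a),np.sin(a)]); EY=np.array([-EX[1],EX[0]])
def dtip(p,Rt):
    o=ctrl.observe(); rv=(R.from_matrix(Rt)*R.from_quat(o['eef_rot']).inv()).as_rotvec()
    return np.r_[(np.array(p)-Rt@TT-o['position'])/.03,np.degrees(rv)/6].round(2).tolist()
E
python3 - <<'E'
from h import *
Rt=orient(SAZ,16)
for p in ([.46,.05,.19],[*DC,.19]): print(dtip(p,Rt))
E
```

```text
[-0.68, -11.63, 1.3, -0.05, -0.15, 1.68]
[3.55, -12.1, 1.3, -0.05, -0.15, 1.68]
```

Emit:
{"name": "move_arm", "arguments": {
  "rows": [
    [-0.2,-1.2,0.6,0,0,0.3,1],
    [-0.5,-2.6,1.0,0,0,0.6,1],
    [-0.7,-4.1,1.3,0,-0.1,0.9,1],
    [-0.7,-5.6,1.3,0,-0.1,1.2,1],
    [-0.7,-7.1,1.3,0,-0.1,1.5,1],
    [-0.7,-8.6,1.3,-0.05,-0.15,1.68,1],
    [-0.7,-10.1,1.3,-0.05,-0.15,1.68,1],
    [-0.7,-11.3,1.3,-0.05,-0.15,1.68,1],
    [-0.7,-11.6,1.3,-0.05,-0.15,1.68,1],
    [-0.7,-11.6,1.3,-0.05,-0.15,1.68,1]
  ]
}}

```text
t: 3.7
position: [0.336, 0.0719, 0.436]
eef_rot: [0.092, 0.986, -0.014, 0.137]
force: [-0.5, -0.1, -1.4]
gripper_width: 0.178
grasp_force: 59.2
```

Run:
```python
from h import *
Rt=orient(SAZ,16); o=ctrl.observe(); print(o['qpos'].round(2))
for p in ([*DC,.17],[*DC,.101]): print(dtip(p,Rt))
for k in range(0,13):
    th=np.radians(27+k*30); r=.030; q=DC+r*(np.cos(th)*EX+np.sin(th)*EY); print(k,((q-DC)/.03).round(2))
s=snap('scene','scene2'); d=snap('side','side2')
print(proj(s,o['position']+R.from_quat(o['eef_rot']).as_matrix()@TT),proj(d,o['position']+R.from_quat(o['eef_rot']).as_matrix()@TT))
```

```text
[ 0.04 -0.59 -0.36  1.53 -0.06  0.22]
[4.24, -0.44, -0.6, 0.01, -0.03, 0.05]
[4.24, -0.44, -2.9, 0.01, -0.03, 0.05]
0 [0.96 0.29]
1 [0.69 0.73]
2 [0.23 0.97]
3 [-0.29  0.96]
4 [-0.73  0.69]
5 [-0.97  0.23]
6 [-0.96 -0.29]
7 [-0.69 -0.73]
8 [-0.23 -0.97]
9 [ 0.29 -0.96]
10 [ 0.73 -0.69]
11 [ 0.97 -0.23]
12 [0.96 0.29]
[263.83673379 173.56722792] [217.86599999 200.40980721]
```

Emit:
{"name": "move_arm", "arguments": {
  "rows": [
    [1.2,-0.1,0,0,0,0,1],
    [2.5,-0.3,0,0,0,0,1],
    [3.8,-0.4,-0.3,0,0,0,1],
    [4.24,-0.44,-0.6,0,0,0,1],
    [4.24,-0.44,-1.3,0,0,0,1],
    [4.24,-0.44,-2.0,0,0,0,1],
    [4.24,-0.44,-2.6,0,0,0,1],
    [4.24,-0.44,-2.85,0,0,0,1],
    [4.24,-0.44,-2.85,0,0,0,1]
  ]
}}

```text
t: 4.7
position: [0.4623, 0.0613, 0.3501]
eef_rot: [0.088, 0.987, -0.013, 0.136]
force: [0.2, 0.5, -1.4]
gripper_width: 0.179
grasp_force: 59.2
```

Run:
```python
from h import *
Rt=orient(SAZ,16); o=ctrl.observe(); M=R.from_quat(o['eef_rot']).as_matrix(); print('tip',o['position']+M@TT,o['force'])
print(dtip([*DC,.101],Rt))
snap('scene','scene3'); snap('side','side3')
def crop(f,x0,y0,w,h,s):
    im=cv2.imread(f'pics/{f}.png')[y0:y0+h,x0:x0+w]
    im=cv2.resize(im,None,fx=s,fy=s,interpolation=cv2.INTER_CUBIC); return np.clip(im.astype(float)*1.8,0,255).astype(np.uint8)
cv2.imwrite('pics/m3.png',np.hstack([crop('scene3',230,130,130,150,3),crop('side3',190,100,130,150,3)]))
```

```text
tip [0.5848445 0.0385329 0.1013438] [ 0.19714946  0.47228821 -1.37129841]
[0.03, -0.09, -0.03, 0.01, -0.05, -0.01]
```

View pics/m3.png

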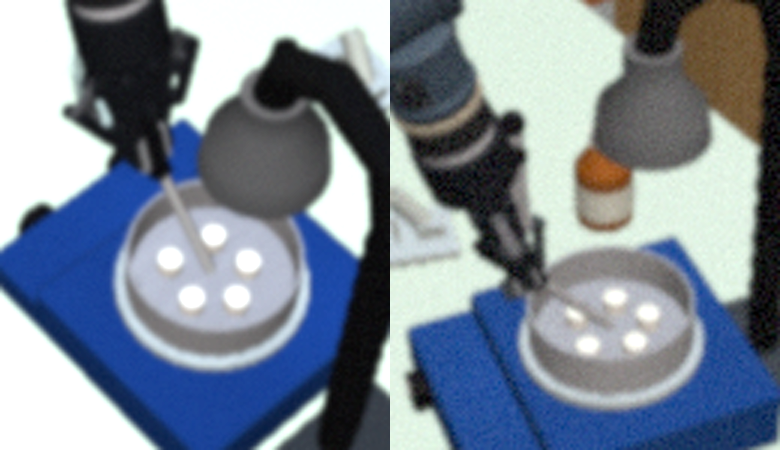

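The rod tip stands in the middle of the bead ring (scene crop (210,268)). It clears the nozzle and the dish wall.

Emit:
{"name": "move_arm", "arguments": {
  "rows": [
    [0.53,0.05,0,0,0,0,1],
    [1.01,0.2,0,0,0,0,1],
    [0.74,0.64,0,0,0,0,1],
    [0.28,0.88,0,0,0,0,1],
    [-0.24,0.87,0,0,0,0,1],
    [-0.68,0.6,0,0,0,0,1],
    [-0.92,0.14,0,0,0,0,1],
    [-0.91,-0.38,0,0,0,0,1],
    [-0.64,-0.82,0,0,0,0,1],
    [-0.18,-1.06,0,0,0,0,1]
  ]
}}

```text
t: 5.8
position: [0.4572, 0.0282, 0.354]
eef_rot: [0.089, 0.986, -0.013, 0.14]
force: [-0.4, 0.5, -1.3]
gripper_width: 0.181
grasp_force: 59.3
```

```bash
cat >> m.py <<'E'
def beads(c,w):
    f=c['frame'].astype(int); return [(b[0],b[1][4]) for b in blobs((f.min(2)>118)&win(f,*w),5)]
WS=(270,190,335,250); WD=(235,185,297,232)
E
python3 - <<'E'
from m import *
o=ctrl.observe(); M=R.from_quat(o['eef_rot']).as_matrix(); t=o['position']+M@TT; print('tip',t,((t[:2]-DC)@EX),((t[:2]-DC)@EY),o['force'],o['gripper_width'])
s=snap('scene','scene4')
B=np.array([[.5667,.0644],[.5512,.0214],[.6058,.0602],[.5892,.0021],[.6189,.0255]])
for p,a in beads(s,WS):
    q=onz(s,*p,.108)[:2]; print(p,a,q.round(3),'local',((q-DC)@np.c_[EX,EY]).round(3),'dist to starts',np.linalg.norm(B-q,axis=1).round(3))
E
```

```text
tip [0.5814202  0.00501295 0.10610067] 5.06703420282772e-05 -0.03148537765089583 [-0.42705487  0.49629056 -1.25091193] 0.18059842824533343
[291.9, 204.4] 58 [0.542 0.06 ] local [-0.049  0.015] dist to starts [0.026 0.04  0.064 0.075 0.085]
[311.3, 207.7] 61 [0.588 0.082] local [-0.008  0.046] dist to starts [0.028 0.071 0.029 0.08  0.065]
[281.0, 222.5] 60 [ 0.552 -0.002] local [-0.028 -0.043] dist to starts [0.068 0.023 0.082 0.037 0.072]
[309.0, 228.5] 60 [0.619 0.027] local [ 0.033 -0.003] dist to starts [0.064 0.068 0.035 0.039 0.002]
[295.0, 230.4] 61 [0.594 0.001] local [ 0.013 -0.033] dist to starts [0.069 0.047 0.06  0.005 0.035]
```

Emit:
{"name": "move_arm", "arguments": {
  "rows": [
    [0,0,-0.15,0,0,0,1],
    [0.26,0.0,-0.15,0,0,0,1],
    [0.52,0.01,-0.15,0,0,0,1],
    [0.96,0.28,-0.15,0,0,0,1],
    [1.2,0.74,-0.15,0,0,0,1],
    [1.19,1.26,-0.15,0,0,0,1],
    [0.92,1.7,-0.15,0,0,0,1],
    [0.6,1.4,-0.15,0,0,0,1],
    [0.23,0.97,-0.15,0,0,0,1]
  ]
}}

```text
t: 6.75
position: [0.464, 0.0587, 0.3476]
eef_rot: [0.088, 0.986, -0.013, 0.138]
force: [0.7, -0.7, -0.9]
gripper_width: 0.178
grasp_force: 59.4
```

Run:
```python
from m import *
o=ctrl.observe(); M=R.from_quat(o['eef_rot']).as_matrix(); t=o['position']+M@TT; print('tip',t,((t[:2]-DC)@EX),((t[:2]-DC)@EY),o['force'],o['gripper_width'])
s=snap('scene','scene5');d=snap('side','side5')
B=np.array([[.5667,.0644],[.5512,.0214],[.6058,.0602],[.5892,.0021],[.6189,.0255]])
for c,w in ((s,WS),(d,WD)):
  for p,a in beads(c,w):
    q=onz(c,*p,.108)[:2]; print(p,a,q.round(3),'local',((q-DC)@np.c_[EX,EY]).round(3),'dist',np.linalg.norm(B-q,axis=1).round(3))
```

```text
tip [0.58750728 0.03606427 0.09937037] 0.0004876138095311037 0.00015393776485337515 [ 0.6824579  -0.66154242 -0.91315112] 0.1784663788092086
[294.4, 203.5] 18 [0.545 0.066] local [-0.047  0.022] dist [0.022 0.045 0.061 0.078 0.084]
[311.3, 207.7] 59 [0.588 0.082] local [-0.008  0.046] dist [0.028 0.071 0.029 0.08  0.065]
[281.1, 222.5] 59 [ 0.552 -0.001] local [-0.028 -0.043] dist [0.067 0.023 0.082 0.037 0.072]
[316.9, 226.4] 62 [0.632 0.045] local [0.042 0.017] dist [0.068 0.084 0.03  0.06  0.023]
[299.7, 235.1] 62 [ 0.612 -0.003] local [ 0.031 -0.034] dist [0.081 0.065 0.063 0.023 0.029]
[294.4, 187.3] 26 [0.702 0.051] local [0.111 0.035] dist [0.136 0.154 0.097 0.123 0.087]
[255.5, 196.6] 34 [0.59 0.08] local [-0.005  0.044] dist [0.028 0.07  0.026 0.078 0.062]
[275.8, 198.4] 34 [0.632 0.042] local [0.043 0.014] dist [0.069 0.084 0.032 0.059 0.022]
[245.6, 207.6] 39 [0.544 0.058] local [-0.047  0.014] dist [0.024 0.038 0.062 0.072 0.082]
[279.7, 210.7] 41 [ 0.613 -0.004] local [ 0.033 -0.035] dist [0.083 0.067 0.064 0.025 0.03 ]
[261.5, 217.6] 10 [0.558 0.002] local [-0.022 -0.039] dist [0.063 0.021 0.075 0.031 0.065]
```

All five beads now lie 22 mm or more from where they started. I'll lift the rod out and go to the tray.

Run:
```python
from h import *
R0=orient(SAZ,16); T=np.array([.517,-.271]); ta=np.radians(5.5); e=np.array([np.cos(ta),np.sin(ta)])
for nm,p,Rt in (('lift',[*DC,.19],R0),('back',[.46,.04,.2],R0),('mid',[.52,-.15,.2],orient(0,33)),('hover',[*(T+.098*e),.11],orient(5.5,51)),('low',[*(T+.098*e),.012],orient(5.5,51))): print(nm,dtip(p,Rt))
```

```text
lift [-0.0, 0.04, 3.02, 0.01, -0.01, 0.01]
back [-4.24, 0.17, 3.35, 0.01, -0.01, 0.01]
mid [-4.54, -6.91, 1.76, -0.24, -2.84, 1.72]
hover [-3.1, -11.41, -3.55, -0.23, -5.86, 2.57]
low [-3.1, -11.41, -6.82, -0.23, -5.86, 2.57]
```

Emit:
{"name": "move_arm", "arguments": {
  "rows": [
    [0,0.04,1.2,0,0,0,1],
    [0,0.04,2.4,0,0,0,1],
    [-0.6,0.04,3.1,0,0,0,1],
    [-1.9,0.1,3.3,0,0,0,1],
    [-3.2,0.15,3.35,0,0,0,1],
    [-4.2,0.1,3.3,0,0,0,1],
    [-4.4,-1.3,3.0,-0.05,-0.6,0.35,1],
    [-4.5,-2.8,2.7,-0.1,-1.2,0.7,1],
    [-4.5,-4.3,2.3,-0.15,-1.8,1.05,1],
    [-4.5,-5.7,2.0,-0.2,-2.4,1.4,1]
  ]
}}

```text
t: 7.85
position: [0.3291, -0.1142, 0.4078]
eef_rot: [0.015, 0.964, -0.003, 0.265]
force: [1.9, 0.9, -2.3]
gripper_width: 0.179
grasp_force: 59.4
```

Run:
```python
from h import *
o=ctrl.observe(); M=R.from_quat(o['eef_rot']).as_matrix(); print('tip',o['position']+M@TT,o['qpos'].round(2),o['force'],o['gripper_width'])
T=np.array([.517,-.271]); ta=np.radians(5.5); e=np.array([np.cos(ta),np.sin(ta)])
for nm,p,Rt in (('mid',[.56,-.2,.16],orient(2,40)),('hover',[*(T+.098*e),.11],orient(5.5,51)),('low',[*(T+.098*e),.012],orient(5.5,51))): print(nm,dtip(p,Rt))
```

```text
tip [ 0.51366792 -0.11942834  0.19969536] [-0.65 -0.75 -0.55  1.33  0.3  -0.55] [ 1.93344774  0.87988742 -2.31811209] 0.17880107921411076
mid [0.51, -3.1, -2.41, -0.02, -1.55, 0.62]
hover [1.37, -5.69, -5.56, 0.09, -3.38, 1.19]
low [1.37, -5.69, -8.82, 0.09, -3.38, 1.19]
```

Emit:
{"name": "move_arm", "arguments": {
  "rows": [
    [0.3,-1.2,-0.9,0,-0.6,0.2,1],
    [0.5,-2.3,-1.8,0,-1.2,0.5,1],
    [0.7,-3.4,-2.8,0,-1.8,0.7,1],
    [0.9,-4.4,-3.8,0.05,-2.4,0.9,1],
    [1.2,-5.3,-4.8,0.1,-3.0,1.1,1],
    [1.37,-5.7,-5.5,0.1,-3.4,1.2,1],
    [1.37,-5.7,-5.55,0.1,-3.4,1.2,1],
    [1.37,-5.7,-5.55,0.1,-3.4,1.2,1]
  ]
}}

```text
t: 8.65
position: [0.3706, -0.2839, 0.2405]
eef_rot: [-0.042, 0.903, 0.024, 0.428]
force: [0.3, 0.6, -1.0]
gripper_width: 0.178
grasp_force: 59.3
```

Run:
```python
from h import *
o=ctrl.observe(); M=R.from_quat(o['eef_rot']).as_matrix(); print('tip',o['position']+M@TT,o['qpos'].round(2),o['force'],o['gripper_width'])
T=np.array([.517,-.271]); ta=np.radians(5.5); e=np.array([np.cos(ta),np.sin(ta)])
print(dtip([*(T+.098*e),.012],orient(5.5,51)))
s=snap('scene','scene6'); d=snap('side','side6')
def crop(f,x0,y0,w,h,s):
    im=cv2.imread(f'pics/{f}.png')[y0:y0+h,x0:x0+w]
    im=cv2.resize(im,None,fx=s,fy=s,interpolation=cv2.INTER_CUBIC); return np.clip(im.astype(float)*1.8,0,255).astype(np.uint8)
cv2.imwrite('pics/m4.png',np.hstack([crop('scene6',135,200,130,160,3),crop('side6',245,230,130,160,3)]))
```

```text
tip [ 0.61415898 -0.25974508  0.10813937] [-1.02 -0.39 -0.74  0.73  0.77 -0.91] [ 0.25449285  0.64761784 -0.98049225] 0.17830265767390777
[-0.01, -0.04, -3.25, -0.06, -0.05, 0.0]
```

View pics/m4.png

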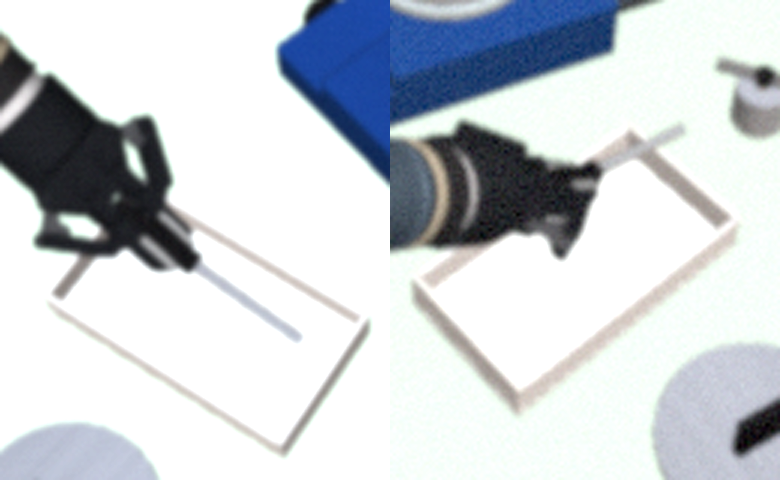

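The rod hangs over the tray, lined up with its long side and inside its outline. Next I lower it and open the fingers part way.

Emit:
{"name": "move_arm", "arguments": {
  "rows": [
    [0,0,-1.0,0,0,0,1],
    [0,0,-2.0,0,0,0,1],
    [0,0,-2.7,0,0,0,1],
    [0,0,-3.0,0,0,0,1],
    [0,0,-3.15,0,0,0,1],
    [0,0,-3.15,0,0,0,1],
    [0,0,-3.15,0,0,0,1]
  ]
}}

```text
t: 9.45
position: [0.3714, -0.2853, 0.1487]
eef_rot: [-0.043, 0.902, 0.021, 0.429]
force: [0.6, -0.5, -1.2]
gripper_width: 0.18
grasp_force: 59.5
```

Emit:
{"name": "move_arm", "arguments": {
  "rows": [
    [0,0,-0.12,0,0,0,1],
    [0,0,-0.15,0,0,0,1],
    [0,0,-0.15,0,0,0,0.5],
    [0,0,-0.15,0,0,0,0.3],
    [0,0,-0.15,0,0,0,0.2],
    [0,0,-0.15,0,0,0,0.2],
    [0,0,-0.15,0,0,0,0.2]
  ]
}}

```text
t: 10.15
position: [0.3708, -0.2846, 0.1423]
eef_rot: [-0.042, 0.902, 0.022, 0.429]
force: [0.9, 0.1, -0.4]
gripper_width: 0.404
grasp_force: 0.0
```

Run:
```python
from h import *
o=ctrl.observe(); print(o['position'],o['gripper_width'],o['force'])
s=snap('scene','scene7'); d=snap('side','side7'); c=snap('wrist','w7')
def crop(f,x0,y0,w,h,s):
    im=cv2.imread(f'pics/{f}.png')[y0:y0+h,x0:x0+w]
    im=cv2.resize(im,None,fx=s,fy=s,interpolation=cv2.INTER_CUBIC); return np.clip(im.astype(float)*1.5,0,255).astype(np.uint8)
cv2.imwrite('pics/m5.png',np.hstack([crop('scene7',140,240,125,125,2),crop('side7',245,260,125,125,2),crop('w7',0,60,300,250,1) if 0 else cv2.resize(crop('w7',0,0,560,420,1),(298,250))]))
```

```text
[ 0.37075501 -0.28456083  0.14230635] 0.40353808016448844 [ 0.86390518  0.05104014 -0.39168507]
```

View pics/m5.png

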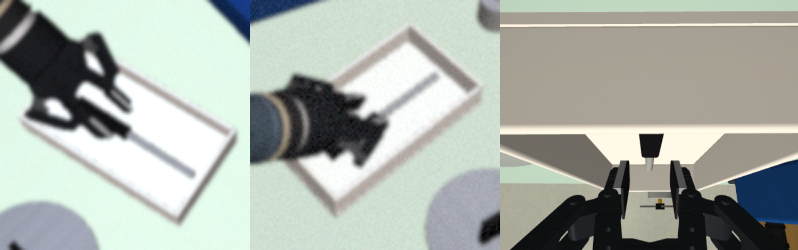

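The rod lies flat in the tray and the fingers are clear of it. I'll retract and go to the lid.

Run:
```python
from h import *
s=load('scene0'); d=load('side0')
print('motor top',tri((s,288,330),(d,370,256)), onz(s,288,353,0),onz(d,369,270,0))
g=np.array([.5323,-.4647,.04]); Rt=orient(-2,35)
print(delta(g+[0,0,.1]-Rt[:,2]*.06,Rt,.1547)); print(delta(g,Rt,.1547))
```

```text
motor top [ 0.7325311  -0.22295973  0.06866765] [ 0.74915235 -0.23352069  0.        ] [ 0.74509831 -0.23668575  0.        ]
[1.28, -5.86, 5.79, -0.12, 2.64, -1.24]
[2.43, -5.9, 0.82, -0.12, 2.64, -1.24]
```

Emit:
{"name": "move_arm", "arguments": {
  "rows": [
    [-0.5,0,1.0,0,0,0,0.2],
    [-0.8,0,2.4,0,0,0,0.2],
    [-0.8,-0.2,3.9,0,0.3,-0.1,-1],
    [-0.5,-1.2,5.0,0,0.9,-0.4,-1],
    [0,-2.4,5.8,-0.05,1.5,-0.7,-1],
    [0.5,-3.8,5.8,-0.1,2.1,-1.0,-1],
    [1.0,-5.1,5.8,-0.12,2.64,-1.24,-1],
    [1.28,-5.86,5.8,-0.12,2.64,-1.24,-1],
    [1.28,-5.86,5.8,-0.12,2.64,-1.24,-1],
    [1.28,-5.86,5.8,-0.12,2.64,-1.24,-1]
  ]
}}

```text
t: 11.3
position: [0.4091, -0.4604, 0.3154]
eef_rot: [0.017, 0.954, -0.005, 0.3]
force: [-0.2, 0.1, -0.2]
gripper_width: 0.999
grasp_force: 0.0
```

Run:
```python
from m import *
c=snap('wrist','w8'); o=ctrl.observe(); print(grip()[0],o['qpos'].round(2)); f=c['frame'].astype(int)
cx=proj(c,[.5323,-.4647,.03]).astype(int); print('lid expected',cx)
w=(max(0,cx[0]-70),max(0,cx[1]-70),cx[0]+70,min(420,cx[1]+60))
m=(f.max(2)<45)&win(f,*w)
for b in blobs(m,60): print(b)
m8=m.astype(np.uint8); k=max(cv2.findContours(m8,0,1)[0],key=cv2.contourArea); print(cv2.approxPolyDP(cv2.convexHull(k),2,True)[:,0].tolist())
# tray check: rod
s=snap('scene','scene8'); d=snap('side','side8')
cv2.imwrite('pics/w8b.png',np.clip(cv2.imread('pics/w8.png').astype(float)*1.5,0,255).astype(np.uint8))
```

```text
[ 0.4976686  -0.46271943  0.18843601] [-1.07  0.05 -0.14  1.04  0.51 -0.94]
lid expected [280 120]
([283.5, 123.7], [276, 80, 17, 89, 1274])
[[281, 80], [291, 83], [292, 121], [286, 168], [276, 168], [278, 83]]
```

View pics/w8b.png

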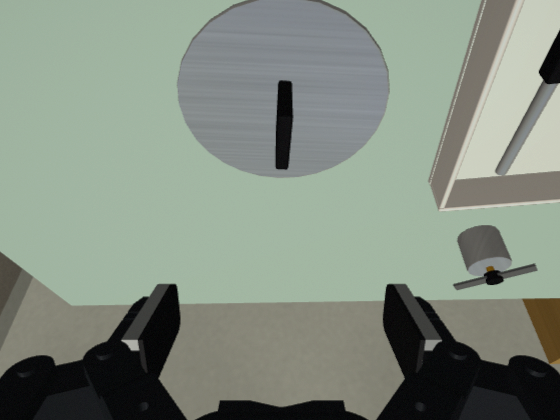

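The wrist view shows the lid disc centred near (283,88), with the upright fin from (285,80) to (282,168). The rod lies in the tray at the right.

Run:
```python
from m import *
c=load('w8'); print('cam',c['world_from_camera'][:3,3].round(3))
P=np.array([.5323,-.4647]);a=np.radians(-2); ex=np.array([np.cos(a),np.sin(a)]);ey=np.array([-ex[1],ex[0]])
for z in (.014,.055):
    print(z,[proj(c,[*(P+sx*.025*ex+sy*.005*ey),z]).round(0).tolist() for sx,sy in ((-1,-1),(-1,1),(1,1),(1,-1))])
f=c['frame'].astype(int)
m=(f[...,1]<112)&(f.min(2)>70)&win(f,160,0,410,190); m|=(f.max(2)<45)&win(f,270,70,300,172)
k=max(cv2.findContours(m.astype(np.uint8),0,1)[0],key=cv2.contourArea)[:,0]; k=k[(k[:,1]>2)]
w=np.array([onz(c,u,v,.012)[:2] for u,v in k]); w=w[np.abs(np.linalg.norm(w-P,axis=1)-.08)<.012].astype(np.float32)
print('disc circle',cv2.minEnclosingCircle(w),cv2.fitEllipse(w))
print('gray sample',[int(f[v,284].max()) for v in range(76,174,4)])
```

```text
cam [ 0.36  -0.458  0.242]
0.014 [[273.0, 77.0], [287.0, 77.0], [286.0, 132.0], [274.0, 132.0]]
0.055 [[272.0, 115.0], [288.0, 115.0], [287.0, 169.0], [274.0, 169.0]]
disc circle ((0.5344221591949463, -0.4626447558403015), 0.08098167926073074) ((0.5346501469612122, -0.4624904692173004), (0.15931501984596252, 0.15951216220855713), 105.04510498046875)
gray sample [94, 57, 8, 4, 6, 5, 5, 4, 6, 4, 9, 13, 10, 11, 10, 11, 12, 13, 13, 12, 11, 11, 11, 11, 95]
```

Run:
```python
from m import *
c=load('w8'); f=c['frame'].astype(int)
for v in (124,140,160):
    xs=np.nonzero(f[v,265:305].max(1)<50)[0]+265; print(v,xs.min(),xs.max(),onz(c,xs.mean()+0,v,.055).round(4))
A=onz(c,(f[124,265:305].max(1)<50).nonzero()[0].mean()+265,124,.055);B=onz(c,(f[160,265:305].max(1)<50).nonzero()[0].mean()+265,160,.055)
az=np.degrees(np.arctan2(*(B-A)[[1,0]])); print(az,'far end',onz(c,281.5,168.5,.055),'near',onz(c,285,117,.055))
g=np.array([.5340,-.4630,.041])
for az in (az,):
    Rt=orient(az,35); print(delta(g-Rt[:,2]*.07,Rt,.1547)); print(delta(g,Rt,.1547))
```

```text
124 276 291 [ 0.515  -0.4618  0.055 ]
140 276 290 [ 0.5289 -0.4626  0.055 ]
160 276 288 [ 0.5482 -0.4639  0.055 ]
-3.6143627728148657 far end [ 0.5571948 -0.4645777  0.055    ] near [ 0.50936714 -0.4606663   0.055     ]
[-0.12, 0.15, -3.03, -0.01, -0.01, -0.27]
[1.22, 0.07, -4.94, -0.01, -0.01, -0.27]
```

Emit:
{"name": "move_arm", "arguments": {
  "rows": [
    [-0.1,0.1,-1.5,0,0,-0.3,-1],
    [-0.1,0.13,-2.8,0,0,-0.3,-1],
    [0.3,0.1,-3.6,0,0,-0.3,-1],
    [0.8,0.1,-4.3,0,0,-0.3,-1],
    [1.2,0.07,-4.9,0,0,-0.3,-1],
    [1.2,0.07,-4.9,0,0,-0.3,-1],
    [1.2,0.07,-4.9,0,0,-0.3,1],
    [1.2,0.07,-4.9,0,0,-0.3,1],
    [1.2,0.07,-4.9,0,0,-0.3,1],
    [1.2,0.07,-4.9,0,0,-0.3,1]
  ]
}}

```text
t: 12.45
position: [0.4451, -0.4588, 0.1708]
eef_rot: [0.032, 0.953, -0.011, 0.301]
force: [-0.8, -0.2, 0.7]
gripper_width: 0.33
grasp_force: 0.0
```

Run:
```python
from h import *
o=ctrl.observe(); print(grip(),o['force'],o['gripper_width'],o['grasp_force'],o['qpos'].round(2))
```

```text
(array([ 0.53388434, -0.46507709,  0.04390406]), array([[-0.81684542,  0.06725329,  0.57292282],
       [ 0.05382291,  0.99773362, -0.04038219],
       [-0.57434019, -0.00214963, -0.8186139 ]])) [-0.81633451 -0.20174993  0.73169635] 0.3301383307090144 0.0 [-1.01  0.2  -0.28  0.7   0.48 -0.85]
```

Emit:
{"name": "move_arm", "arguments": {
  "rows": [
    [0,0.06,-0.08,0,0,0,1],
    [0,0.06,-0.08,0,0,0,1],
    [0,0.06,-0.08,0,0,0,1],
    [0,0.06,-0.08,0,0,0,1],
    [0,0.06,0.2,0,0,0,1],
    [0,0.06,0.6,0,0,0,1],
    [0,0.06,1.2,0,0,0,1],
    [0,0.06,1.2,0,0,0,1]
  ]
}}

```text
t: 13.25
position: [0.446, -0.4571, 0.2081]
eef_rot: [0.031, 0.953, -0.012, 0.302]
force: [1.2, -0.8, -1.9]
gripper_width: 0.106
grasp_force: 58.9
```

Run:
```python
from m import *
o=ctrl.observe(); print(grip(),o['force'],o['wrist_torque'],o['gripper_width'],o['grasp_force'])
s=snap('scene','scene9'); d=snap('side','side9'); c=snap('wrist','w9')
for nm,cc,ww in (('scene',s,(100,310,210,415)),('side',d,(320,320,420,415))):
    f=cc['frame'].astype(int); m=(f[...,1]<116)&(f.min(2)>65)&win(f,*ww); 
    k=max(cv2.findContours(m.astype(np.uint8),0,1)[0],key=cv2.contourArea); print(nm,cv2.boundingRect(k),cv2.contourArea(k))
def crop(f,x0,y0,w,h,s):
    im=cv2.imread(f'pics/{f}.png')[y0:y0+h,x0:x0+w]
    im=cv2.resize(im,None,fx=s,fy=s,interpolation=cv2.INTER_CUBIC); return np.clip(im.astype(float)*1.6,0,255).astype(np.uint8)
cv2.imwrite('pics/m6.png',np.vstack([np.hstack([crop('scene9',90,280,180,135,2.2),crop('side9',240,280,180,135,2.2)]),cv2.resize(crop('w9',0,0,560,420,1),(396*2,297*2))[:290]]))
```

```text
(array([ 0.53494911, -0.46351271,  0.08135449]), array([[-0.81609246,  0.06606119,  0.57413328],
       [ 0.05184826,  0.9978084 , -0.04111144],
       [-0.57559088, -0.00378293, -0.81772907]])) [ 1.19193341 -0.79971885 -1.89134481] [-0.05831507  0.87867933 -0.07451755] 0.1063557625247925 58.897944688797
scene (115, 310, 72, 96) 2577.0
side (320, 320, 87, 84) 2287.0
```

View pics/m6.png

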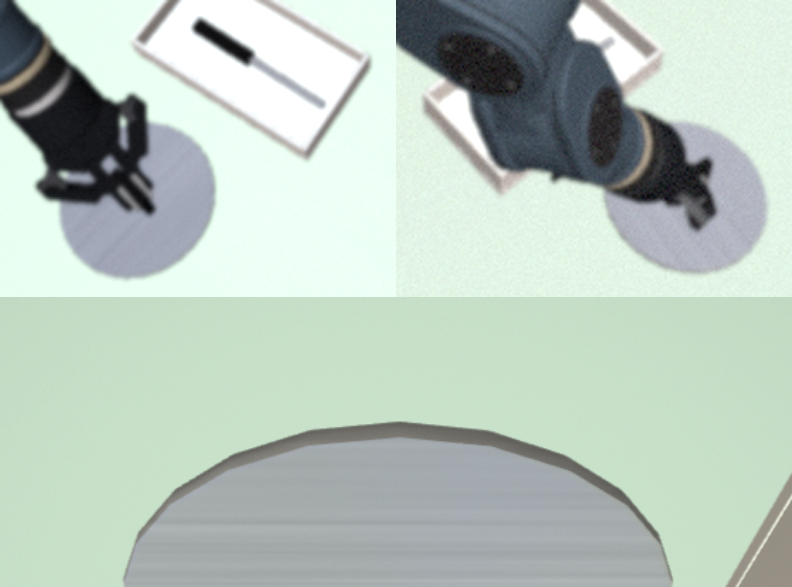

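The lid is lifted and looks level, held by the fin, and the rod lies flat in the tray. From here I check by numbers only, starting with the dish centre and how level the lid hangs.

Run:
```python
from m import *
from scipy.optimize import least_squares
far=[];near=[]
for nm,c,w in (('scene',s,(268,190,338,255)),('side',d,(232,180,300,238))):
    f=cv2.GaussianBlur(c['frame'],(3,3),0).astype(int); C=np.array([.587,.036])
    cu=proj(c,[*C,.093]); v=C-c['world_from_camera'][:2,3]; v/=np.linalg.norm(v); n=np.array([-v[1],v[0]])
    # radial search from floor centre: first dark/bright step
    F=[];N=[]
    for th in np.radians(np.arange(0,360,5)):
        h=np.cos(th)*v+np.sin(th)*n
        zz=.093 if np.cos(th)>.35 else (.133 if np.cos(th)<-.35 else None)
        if zz is None: continue
        rs=np.arange(.050,.095,.0005); px=np.array([proj(c,[*(C+h*r),zz]) for r in rs],np.float32)
        g=cv2.remap(f.astype(np.float32).mean(2),px[:,0],px[:,1],1)[:,0]
        gr=np.gradient(cv2.GaussianBlur(g[:,None],(1,9),0)[:,0]); i=gr.argmin()
        (F if zz<.1 else N).append(np.r_[C+h*rs[i],rs[i],gr[i]])
    F=np.array(F);N=np.array(N); print(nm,'far r',(F[:,2]*1000).round(),'near r',(N[:,2]*1000).round())
    for lab,P in (('far',F),('near',N)):
        sol=least_squares(lambda x:np.linalg.norm(P[:,:2]-x,axis=1)-.072,C,loss='soft_l1',f_scale=.002); print(lab,sol.x.round(4),np.median(np.abs(np.linalg.norm(P[:,:2]-sol.x,axis=1)-.072)).round(4))
# lid level check
c=load('w9'); f=c['frame'].astype(int); g,M=grip(.1547)
m=(f.min(2)>80)&((f[...,1]-f[...,0])<12)&win(f,0,60,500,300)
k=max(cv2.findContours(m.astype(np.uint8),0,1)[0],key=cv2.contourArea)[:,0]; k=k[(k[:,1]<205)&(k[:,0]>2)&(k[:,0]<495)]
w=np.array([onz(c,u,v,g[2]-.0275)[:2] for u,v in k])
for r0 in (None,.08):
    sol=least_squares(lambda x:np.linalg.norm(w-x[:2],axis=1)-(x[2] if r0 is None else .08),[*g[:2],.08]); print('lid c',sol.x.round(4),'grip',g.round(4),np.abs(sol.fun).max().round(4))
```

```text
scene far r [76. 56. 55. 76. 74. 75. 75. 75. 75. 75. 74. 74. 74. 73. 73. 73. 74. 73.
 73. 74. 75. 74. 74. 73. 71. 72. 74.] near r [90. 92. 93. 75. 75. 74. 74. 53. 55. 56. 56. 53. 74. 74. 75. 75. 74. 74.
 56. 54. 53. 74. 75. 75. 93. 91. 89.]
far [0.5855 0.0374] 0.0006
near [0.588  0.0352] 0.016
side far r [59. 55. 73. 71. 72. 71. 74. 73. 53. 54. 53. 52. 93. 73. 72. 72. 72. 72.
 72. 72. 71. 73. 73. 72. 55. 56. 60.] near r [90. 93. 77. 77. 78. 77. 77. 78. 71. 74. 75. 77. 77. 77. 77. 63. 69. 69.
 68. 64. 77. 76. 76. 77. 75. 93. 88.]
far [0.5869 0.0329] 0.0034
near [0.5832 0.0334] 0.0022
lid c [ 0.5359 -0.4624  0.0803] grip [ 0.5332 -0.4617  0.0774] 0.0007
lid c [ 0.5355 -0.4623  0.08  ] grip [ 0.5332 -0.4617  0.0774] 0.0008
```

Run:
```python
from h import *
Rt=orient(SAZ,35)
for p in ([.46,-.25,.2],[.46,.03,.2],[.5845,.0355,.197]): print(delta(p,Rt,.1547))
```

```text
[-2.41, 7.39, 4.08, -0.01, -0.02, -1.08]
[-2.41, 16.73, 4.08, -0.01, -0.02, -1.08]
[1.74, 16.91, 3.98, -0.01, -0.02, -1.08]
```

Emit:
{"name": "move_arm", "arguments": {
  "rows": [
    [0,0,0.8,0,0,0,1],
    [-0.2,0.2,1.8,0,0,0,1],
    [-0.6,0.8,2.8,0,0,-0.1,1],
    [-1.0,1.7,3.6,0,0,-0.2,1],
    [-1.4,2.8,4.1,0,0,-0.4,1],
    [-1.8,4.0,4.1,0,0,-0.6,1],
    [-2.1,5.2,4.1,0,0,-0.8,1],
    [-2.4,6.4,4.1,0,0,-1.0,1],
    [-2.4,7.6,4.1,0,0,-1.1,1],
    [-2.4,8.8,4.1,0,0,-1.1,1]
  ]
}}

```text
t: 14.4
position: [0.3722, -0.1907, 0.3262]
eef_rot: [0.087, 0.95, -0.026, 0.298]
force: [-0.1, 0.5, -2.9]
gripper_width: 0.111
grasp_force: 59.0
```

Emit:
{"name": "move_arm", "arguments": {
  "rows": [
    [0,1.2,0,0,0,0,1],
    [0,2.4,0,0,0,0,1],
    [0,3.6,0,0,0,0,1],
    [0,4.8,0,0,0,0,1],
    [0,6.0,0,0,0,0,1],
    [0,7.0,0,0,0,0,1],
    [0,7.7,0,0,0,0,1],
    [0,7.9,0,0,0,0,1],
    [0,7.9,0,0,0,0,1]
  ]
}}

```text
t: 15.3
position: [0.3727, 0.0454, 0.3267]
eef_rot: [0.085, 0.95, -0.027, 0.298]
force: [-0.6, -0.6, -4.0]
gripper_width: 0.11
grasp_force: 59.2
```

Run:
```python
from m import *
from scipy.optimize import least_squares
Rt=orient(SAZ,35); o=ctrl.observe(); print(grip()[0],o['force'],o['qpos'].round(2),o['gripper_width'])
c=snap('wrist','w10'); g,M=grip(.1547); f=c['frame'].astype(int)
# lid edge relative to the grip as in w9: same pixels if it has not slipped
a=load('w9')['frame'].astype(int)
for n,q in (('w9',a),('w10',f)):
    col=q[60:260,281].astype(int); print(n,col.mean(1)[::6].round().astype(int).tolist())
print(delta([.5845,.0355,.197],Rt,.1547))
```

```text
[0.45968603 0.02960061 0.19943027] [-0.56161672 -0.63894005 -3.97296332] [-0.02 -0.79 -0.76  1.   -0.09  0.13] 0.10968282351202983
w9 [130, 131, 131, 131, 131, 62, 73, 105, 105, 105, 104, 106, 105, 105, 107, 108, 107, 109, 108, 105, 103, 107, 107, 107, 109, 110, 106, 6, 7, 5, 7, 7, 5, 5]
w10 [61, 61, 61, 61, 61, 73, 83, 124, 122, 124, 123, 124, 123, 124, 124, 126, 126, 126, 126, 123, 119, 125, 126, 123, 127, 128, 125, 9, 10, 9, 11, 9, 8, 9]
[4.15, 0.22, -0.11, 0.0, -0.03, 0.01]
```

Emit:
{"name": "move_arm", "arguments": {
  "rows": [
    [0.6,0.0,0,0,0,0,1],
    [1.5,0.1,0,0,0,0,1],
    [2.4,0.15,0,0,0,0,1],
    [3.3,0.2,0,0,0,0,1],
    [3.9,0.2,-0.1,0,0,0,1],
    [4.15,0.22,-0.1,0,0,0,1],
    [4.15,0.22,-0.1,0,0,0,1],
    [4.15,0.22,-0.1,0,0,0,1]
  ]
}}

```text
t: 16.15
position: [0.4971, 0.0505, 0.3247]
eef_rot: [0.087, 0.95, -0.028, 0.298]
force: [-0.8, 0.0, -3.0]
gripper_width: 0.107
grasp_force: 59.3
```

Run:
```python
from m import *
Rt=orient(SAZ,35); o=ctrl.observe(); print(grip()[0],o['force'],o['qpos'].round(2))
s1=snap('scene','scene11'); d1=snap('side','side11')
# lid disc outline vs dish in side/scene: compare with dish axis projected
for nm,c in (('scene',s1),('side',d1)):
    f=c['frame'].astype(int); cu=proj(c,[.5865,.0355,.169]); C=np.array([.5865,.0355]); rs=np.arange(.05,.11,.0005)
    P=[]
    v=C-c['world_from_camera'][:2,3]; v/=np.linalg.norm(v); n=np.array([-v[1],v[0]])
    for th in np.radians(np.arange(90,271,10)):
        h=np.cos(th)*v+np.sin(th)*n; px=np.array([proj(c,[*(C+h*r),.169]) for r in rs],np.float32)
        g=cv2.remap(f.astype(np.float32).mean(2),px[:,0],px[:,1],1)[:,0]; gr=np.gradient(cv2.GaussianBlur(g[:,None],(1,9),0)[:,0]); i=gr.argmin(); P.append(rs[i]*1000)
    print(nm,v.round(2),np.round(P).astype(int).tolist())
print(delta([.5845,.0355,.197],Rt,.1547),delta([.5845,.0355,.1665],Rt,.1547))
```

```text
[0.58425457 0.03423773 0.1975396 ] [-0.82932399  0.01622888 -3.04783271] [-0.   -0.4  -0.54  0.83 -0.1   0.15]
scene [-0.51  0.86] [85, 85, 84, 91, 101, 108, 91, 91, 93, 93, 94, 92, 91, 108, 101, 91, 83, 75, 75]
side [0.54 0.84] [84, 82, 82, 83, 103, 99, 105, 108, 108, 108, 108, 108, 101, 98, 81, 84, 81, 78, 60]
[0.01, 0.02, -0.05, 0.0, -0.01, 0.03] [0.01, 0.02, -1.07, 0.0, -0.01, 0.03]
```

Emit:
{"name": "move_arm", "arguments": {
  "rows": [
    [0.1,0.05,0,0,0,0,1],
    [0.1,0.05,-0.3,0,0,0,1],
    [0.1,0.05,-0.6,0,0,0,1],
    [0.1,0.05,-0.8,0,0,0,1],
    [0.1,0.05,-0.9,0,0,0,1],
    [0.1,0.05,-0.95,0,0,0,1],
    [0.1,0.05,-0.95,0,0,0,1]
  ]
}}

```text
t: 16.95
position: [0.5006, 0.0527, 0.2963]
eef_rot: [0.087, 0.95, -0.027, 0.299]
force: [-0.6, -0.0, -2.6]
gripper_width: 0.107
grasp_force: 59.2
```

Emit:
{"name": "move_arm", "arguments": {
  "rows": [
    [0,0,-0.05,0,0,0,1],
    [0,0,-0.1,0,0,0,1],
    [0,0,-0.1,0,0,0,1]
  ]
}}

```text
t: 17.25
position: [0.5006, 0.0527, 0.2937]
eef_rot: [0.087, 0.95, -0.027, 0.299]
force: [1.0, -0.9, -3.9]
gripper_width: 0.107
grasp_force: 59.2
```

Run:
```python
from h import *
o=ctrl.observe(); print(grip()[0],o['force'],o['wrist_torque'],o['gripper_width'])
```

```text
[0.58795819 0.03658582 0.16663339] [ 1.00346355 -0.92286169 -3.85657108] [0.24051844 0.93858859 0.00455862] 0.10748721345103336
```

Emit:
{"name": "move_arm", "arguments": {
  "rows": [
    [0,0,-0.05,0,0,0,1],
    [0,0,-0.1,0,0,0,1],
    [0,0,-0.1,0,0,0,1]
  ]
}}

```text
t: 17.55
position: [0.5012, 0.0527, 0.2927]
eef_rot: [0.087, 0.949, -0.027, 0.301]
force: [-3.2, -0.3, 3.6]
gripper_width: 0.111
grasp_force: 60.1
```

The force turned upward at the height expected for a seated lid. I'll release it and back out along the tool axis.

Emit:
{"name": "move_arm", "arguments": {
  "rows": [
    [0,0,0.05,0,0,0,0.5],
    [0,0,0.05,0,0,0,0.0],
    [0,0,0.05,0,0,0,-0.3],
    [0,0,0.05,0,0,0,-0.3],
    [-0.55,0.1,0.85,0,0,0,-0.3],
    [-1.2,0.2,1.7,0,0,0,-0.3],
    [-1.9,0.35,2.7,0,0,0,-0.3],
    [-2.8,0.5,3.4,0,0,0,-0.3],
    [-3.6,0.65,4.0,0,0,0,0.5],
    [-3.6,0.65,4.0,0,0,0,1]
  ]
}}

```text
t: 18.55
position: [0.3916, 0.0727, 0.4154]
eef_rot: [0.086, 0.949, -0.027, 0.303]
force: [0.9, 0.5, 0.8]
gripper_width: 0.316
grasp_force: 0.0
```

Run:
```python
from m import *
from scipy.optimize import least_squares
o=ctrl.observe(); print(grip()[0],o['position'],o['force'],o['qpos'].round(2),o['gripper_width'])
s1=snap('scene','scene12'); d1=snap('side','side12'); c1=snap('wrist','w12')
print('wrist px of lid centre',proj(c1,[.5865,.0355,.139]),'cam',c1['world_from_camera'][:3,3])
for nm,c in (('scene',s1),('side',d1),('wrist',c1)):
    f=c['frame'].astype(np.float32).mean(2); C=np.array([.5865,.0355]); rs=np.arange(.06,.10,.0005)
    v=C-c['world_from_camera'][:2,3]; v/=np.linalg.norm(v); n=np.array([-v[1],v[0]]); Q=[];rr=[]
    for th in np.radians(np.arange(90,271,10)):
        h=np.cos(th)*v+np.sin(th)*n; px=np.array([proj(c,[*(C+h*r),.139]) for r in rs],np.float32)
        g=cv2.remap(f,px[:,0],px[:,1],1)[:,0]; gr=np.gradient(cv2.GaussianBlur(g[:,None],(1,9),0)[:,0]); i=gr.argmin(); Q.append(C+h*rs[i]); rr.append(rs[i]*1000)
    Q=np.array(Q); sol=least_squares(lambda x:np.linalg.norm(Q-x,axis=1)-.08,C,loss='soft_l1',f_scale=.002); print(nm,np.round(rr).astype(int).tolist(),sol.x.round(4),np.median(np.abs(np.linalg.norm(Q-sol.x,axis=1)-.08)).round(4))
# fin tops (black) triangulated
for nm,c,z in (('scene',s1,.175),('side',d1,.175),('wrist',c1,.175)):
    p=proj(c,[.5865,.0355,z]); f=c['frame'].astype(int); r=20 if nm!='wrist' else 60
    x,y=p.astype(int); m=(f.max(2)<48)&win(f,max(x-r,0),max(y-r,0),x+r,y+r); print(nm,p.round(1),[ (b[0],b[1]) for b in blobs(m,15)])
# clamp ball in side view
f=d1['frame'].astype(int); print('ball',[(b[0],b[1][4]) for b in blobs((f.max(2)<50)&win(f,218,130,245,165),10)])
```

```text
[0.48008269 0.05673582 0.28908405] [0.39163328 0.0726654  0.41536925] [0.91889142 0.53350504 0.84755649] [ 0.06 -0.68 -0.53  1.12 -0.14  0.2 ] 0.315733527154449
wrist px of lid centre [279.02852558 195.94878625] cam [0.34420807 0.08148672 0.33793198]
scene [78, 82, 86, 92, 97, 99, 80, 79, 80, 80, 81, 81, 80, 81, 97, 92, 86, 81, 80] [0.5873 0.0342] 0.002
side [77, 78, 84, 94, 79, 79, 81, 82, 82, 81, 83, 84, 83, 83, 83, 92, 83, 82, 82] [0.5869 0.0324] 0.0004
wrist [81, 81, 80, 80, 91, 80, 79, 78, 78, 78, 78, 77, 77, 94, 84, 77, 77, 77, 77] [0.589  0.0369] 0.0007
scene [301.8 205.5] [([302.4, 191.8], [297, 185, 15, 15, 56]), ([301.9, 208.9], [295, 199, 15, 20, 169]), ([316.5, 199.3], [313, 198, 8, 3, 15])]
side [263.  187.9] [([263.9, 192.5], [256, 185, 17, 16, 197])]
wrist [279. 230.] [([281.3, 248.7], [262, 180, 40, 110, 2142]), ([242.2, 284.9], [234, 280, 16, 10, 136]), ([320.1, 284.9], [313, 280, 17, 10, 132])]
ball [([230.3, 141.0], 40), ([231.8, 151.7], 22), ([220.2, 161.6], 33)]
```

The lid's outline at z = 0.139 fits an 80 mm circle to under 1 mm in the side and wrist views, near the dish centre, so it is home. Next is the clamp sweep.

```bash
cat >> h.py <<'E'
DC2=np.array([.5865,.0355]); HG=np.r_[DC2-.045*EX+.105*EY,.151]
def sweep(th,extra=0):
    th=np.radians(th); s_,c_=np.sin(th),np.cos(th); ey=np.r_[EY,0]; z=np.array([0,0,1.])
    b=-c_*ey+s_*z; n=s_*ey+c_*z; return HG+(.083-.01*s_)*b+(.005+.015*s_+.006*c_-extra)*n
E
python3 - <<'E'
from h import *
Rt=orient(SAZ,35); L=lambda x,y,z:[*(DC2+x*EX+y*EY),z]
print('wp1',delta(L(-.12,.165,.25),Rt,.173)); print('wp2',delta(L(-.045,.165,.226),Rt,.173))
b=sweep(100)
for th in (100,90,80,70,60,50,40,30,20,10,0): print(th,((sweep(th)-b)/.03).round(2).tolist())
print('start',b,delta(b,Rt,.173),grip(.173)[0])
E
```

```text
wp1 [0.25, 5.5, -0.61, 0.0, -0.01, 0.02]
wp2 [2.71, 5.05, -1.41, 0.0, -0.01, 0.02]
100 [0.0, 0.0, 0.0]
90 [-0.07, -0.37, 0.14]
80 [-0.14, -0.77, 0.23]
70 [-0.22, -1.2, 0.25]
60 [-0.3, -1.64, 0.2]
50 [-0.38, -2.1, 0.07]
40 [-0.46, -2.54, -0.16]
30 [-0.54, -2.95, -0.48]
20 [-0.6, -3.3, -0.89]
10 [-0.65, -3.57, -1.38]
0 [-0.68, -3.74, -1.93]
start [0.5665688  0.17750044 0.21978811] [2.54, 4.1, -1.62, 0.0, -0.01, 0.02] [0.49034245 0.05420931 0.2683364 ]
```

Emit:
{"name": "move_arm", "arguments": {
  "rows": [
    [0,1.4,-0.2,0,0,0,1],
    [0.1,2.8,-0.4,0,0,0,1],
    [0.2,4.2,-0.5,0,0,0,1],
    [0.25,5.3,-0.6,0,0,0,1],
    [0.8,5.4,-0.8,0,0,0,1],
    [1.8,5.2,-1.2,0,0,0,1],
    [2.6,5.05,-1.5,0,0,0,1],
    [2.65,5.0,-1.6,0,0,0,1],
    [2.65,5.0,-1.6,0,0,0,1]
  ]
}}

```text
t: 19.6
position: [0.4723, 0.2216, 0.3592]
eef_rot: [0.087, 0.951, -0.029, 0.296]
force: [-0.6, 0.2, 0.6]
gripper_width: 0.003
grasp_force: 0.0
```

Run:
```python
from h import *
o=ctrl.observe(); Rt=orient(SAZ,35); print(grip(.173)[0],o['force'],o['gripper_width'],o['qpos'].round(2)); print(delta(sweep(100),Rt,.173))
```

```text
[0.56891365 0.20316643 0.2168666 ] [-0.60375974  0.20747007  0.58140728] 0.0033496453414428445 [ 0.4  -0.28 -0.37  0.96 -0.32  0.49]
[-0.11, -0.88, 0.08, 0.02, -0.06, 0.03]
```

Emit:
{"name": "move_arm", "arguments": {
  "rows": [
    [-0.08,-0.5,0.05,0,0,0,1],
    [-0.11,-0.88,0.08,0,0,0,1],
    [-0.18,-1.25,0.22,0,0,0,1],
    [-0.25,-1.65,0.31,0,0,0,1],
    [-0.33,-2.08,0.33,0,0,0,1],
    [-0.41,-2.52,0.28,0,0,0,1],
    [-0.49,-2.98,0.15,0,0,0,1],
    [-0.49,-2.98,0.15,0,0,0,1]
  ]
}}

```text
t: 20.4
position: [0.457, 0.1309, 0.367]
eef_rot: [0.088, 0.95, -0.028, 0.299]
force: [0.3, -0.3, 0.6]
gripper_width: 0.0
grasp_force: 0.0
```

Run:
```python
from m import *
o=ctrl.observe(); Rt=orient(SAZ,35); print(grip(.173)[0],sweep(50),o['force'])
for th in (50,40,30,20,10,0): print(th,delta(sweep(th),Rt,.173)[:3])
d1=snap('side','side13'); f=d1['frame'].astype(int)
ey=np.r_[EY,0]
for th in (90,70,50,40): 
    t=np.radians(th); p=HG+.115*(-np.cos(t)*ey+np.sin(t)*np.array([0,0,1])); q=proj(d1,p); x,y=q.astype(int); print(th,q.round(1),'dark frac',(f[y-3:y+4,x-3:x+4].max(2)<50).mean().round(2))
```

```text
[0.5544952  0.11238451 0.22530068] [0.55512748 0.11454292 0.2217925 ] [ 0.34955416 -0.260824    0.57300679]
50 [0.02, 0.05, -0.12]
40 [-0.06, -0.39, -0.34]
30 [-0.14, -0.8, -0.67]
20 [-0.2, -1.15, -1.08]
10 [-0.25, -1.42, -1.56]
0 [-0.28, -1.6, -2.11]
90 [230.9 142.1] dark frac 0.0
70 [236.4 152.7] dark frac 0.0
50 [241.6 166.5] dark frac 0.84
40 [243.9 174.1] dark frac 0.06
```

Emit:
{"name": "move_arm", "arguments": {
  "rows": [
    [-0.06,-0.39,-0.34,0,0,0,1],
    [-0.1,-0.6,-0.5,0,0,0,1],
    [-0.14,-0.8,-0.67,0,0,0,1],
    [-0.2,-1.15,-1.08,0,0,0,1],
    [-0.23,-1.3,-1.32,0,0,0,1],
    [-0.25,-1.42,-1.56,0,0,0,1],
    [-0.27,-1.52,-1.83,0,0,0,1],
    [-0.28,-1.6,-2.05,0,0,0,1],
    [-0.28,-1.6,-2.05,0,0,0,1]
  ]
}}

```text
t: 21.35
position: [0.4485, 0.0845, 0.304]
eef_rot: [0.087, 0.95, -0.028, 0.298]
force: [0.0, 0.3, 0.5]
gripper_width: -0.003
grasp_force: 0.0
```

Run:
```python
from h import *
o=ctrl.observe(); Rt=orient(SAZ,35); print(grip(.173)[0],sweep(0),o['force'])
print(delta(sweep(0),Rt,.173)[:3])
```

```text
[0.54560907 0.06632947 0.16194872] [0.54615882 0.06519157 0.162     ] [0.01963154 0.29991923 0.4936108 ]
[0.0, -0.05, -0.01]
```

Now I push down in small steps until the force shows the stop.

Emit:
{"name": "move_arm", "arguments": {
  "rows": [
    [0,-0.05,-0.05,0,0,0,1],
    [0,-0.05,-0.1,0,0,0,1],
    [0,-0.05,-0.13,0,0,0,1],
    [0,-0.05,-0.13,0,0,0,1]
  ]
}}

```text
t: 21.75
position: [0.4492, 0.0832, 0.3025]
eef_rot: [0.087, 0.95, -0.028, 0.3]
force: [-0.7, -1.0, 1.0]
gripper_width: 0.001
grasp_force: 0.9
```

Run:
```python
from m import *
o=ctrl.observe(); print(grip(.173)[0],o['force'])
d1=snap('side','side14'); s1=snap('scene','scene14'); ey=np.r_[EY,0]
for nm,c in (('side',d1),('scene',s1)):
    f=c['frame'].astype(int)
    for th in (8,4,0): 
        t=np.radians(th); p=HG+.115*(-np.cos(t)*ey+np.sin(t)*np.array([0,0,1])); q=proj(c,p); x,y=q.astype(int)
        print(nm,th,q.round(1),(f[y-3:y+4,x-3:x+4].max(2)<50).mean().round(2))
```

```text
[0.54682701 0.06513999 0.16080275] [-0.74686148 -0.97821897  1.03916327]
side 8 [248.5 196.9] 0.14
side 4 [248.7 199.4] 0.55
side 0 [248.9 201.7] 0.8
scene 8 [286.5 198. ] 0.59
scene 4 [286.2 200. ] 0.73
scene 0 [286.  201.8] 0.92
```

Emit:
{"name": "move_arm", "arguments": {
  "rows": [
    [0,0,-0.05,0,0,0,1],
    [0,0,-0.1,0,0,0,1],
    [0,0,-0.1,0,0,0,1]
  ]
}}

```text
t: 22.15
position: [0.4496, 0.0833, 0.3018]
eef_rot: [0.087, 0.949, -0.028, 0.302]
force: [-7.6, -1.4, 9.1]
gripper_width: 0.0
grasp_force: 4.7
```

The stop is reached at about 9 N. I'll retract and check.

Emit:
{"name": "move_arm", "arguments": {
  "rows": [
    [0,0,0.3,0,0,0,1],
    [-0.3,0,0.9,0,0,0,1],
    [-1.0,0.1,1.8,0,0,0,1],
    [-2.0,0.2,2.8,0,0,0,1],
    [-3.0,0.3,3.8,0,0,0,1],
    [-3.5,0.3,4.5,0,0,0,1],
    [-3.5,0.3,4.5,0,0,0,1]
  ]
}}

```text
t: 22.85
position: [0.3432, 0.0927, 0.4388]
eef_rot: [0.086, 0.949, -0.026, 0.303]
force: [1.4, 0.1, 1.3]
gripper_width: -0.0
grasp_force: 0.0
```

Run:
```python
from m import *
from scipy.optimize import least_squares
o=ctrl.observe(); print(o['force'],o['t'])
s1=snap('scene','scene15'); d1=snap('side','side15'); c1=snap('wrist','w15'); ey=np.r_[EY,0]
for nm,c in (('side',d1),('scene',s1),('wrist',c1)):
    f=c['frame'].astype(int)
    q=proj(c,HG-.115*ey); r=9 if nm!='wrist' else 26; x,y=q.astype(int)
    m=(f.max(2)<50)&win(f,x-r,y-r,x+r,y+r); print(nm,'ball exp',q.round(1),'at 6deg',proj(c,HG+.115*(-np.cos(.1)*ey+np.array([0,0,np.sin(.1)]))).round(1),[(b[0],b[1][4]) for b in blobs(m,12)])
for nm,c in (('side',d1),('wrist',c1),('scene',s1)):
    f=c['frame'].astype(np.float32).mean(2); C=DC2; rs=np.arange(.06,.10,.0005)
    v=C-c['world_from_camera'][:2,3]; v/=np.linalg.norm(v); n=np.array([-v[1],v[0]]); Q=[]
    for th in np.radians(np.arange(90,271,10)):
        h=np.cos(th)*v+np.sin(th)*n; px=np.array([proj(c,[*(C+h*r),.139]) for r in rs],np.float32)
        g=cv2.remap(f,px[:,0],px[:,1],1)[:,0]; gr=np.gradient(cv2.GaussianBlur(g[:,None],(1,9),0)[:,0]); Q.append(C+h*rs[gr.argmin()])
    Q=np.array(Q); sol=least_squares(lambda x:np.linalg.norm(Q-x,axis=1)-.08,C,loss='soft_l1',f_scale=.002); print(nm,'lid',sol.x.round(4),np.median(np.abs(np.linalg.norm(Q-sol.x,axis=1)-.08)).round(4))
# bystanders: image difference with first pictures
for nm,a,b,ws in (('scene',s,s1,dict(beaker=(250,140,280,178),bottle=(375,178,410,220),motor=(270,318,302,360))),('side',d,d1,dict(beaker=(155,205,185,245),bottle=(250,148,272,178),motor=(350,245,390,277)))):
    D=np.abs(a['frame'].astype(int)-b['frame'].astype(int)).mean(2)
    for k,w in ws.items(): print(nm,k,D[w[1]:w[3],w[0]:w[2]].mean().round(1))
m=(s1['frame'].max(2)<50)&win(s1['frame'],160,265,250,345); print('rod handle',[ (b[0],b[1],onz(s1,*b[0],.013).round(3)) for b in blobs(m,20)])
```

```text
[1.38932272 0.12003588 1.25260642] 22.85
side ball exp [248.9 201.7] at 6deg [248.6 198.4] [([248.5, 201.7], 44)]
scene ball exp [286.  201.8] at 6deg [286.3 199.1] [([286.3, 200.7], 52)]
wrist ball exp [255.8 192.1] at 6deg [256.  201.9] [([262.2, 196.2], 614)]
side lid [0.5875 0.0327] 0.0006
wrist lid [0.5887 0.0371] 0.0006
scene lid [0.5877 0.0345] 0.001
scene beaker 5.7
scene bottle 5.1
scene motor 5.7
side beaker 4.9
side bottle 4.0
side motor 4.8
rod handle [([191.0, 298.4], [179, 290, 25, 18, 145], array([ 0.472, -0.274,  0.013]))]
```

Run:
```python
from m import *
s1=load('scene15');d1=load('side15'); b=tri((s1,286.3,200.7),(d1,248.5,201.7)); print('ball',b.round(4))
D=np.abs(s['frame'].astype(int)-s1['frame'].astype(int)).mean(2); print('background',D[380:415,250:300].mean().round(1))
if b[2]<.156: print(ctrl.sign_off())
```

```text
ball [0.5396 0.0357 0.151 ]
background 6.6
the job is handed in; nothing more can be done
None
```

The job is handed in at about 23 s of the 72 s: all five beads were moved at least 22 mm, the rod lies flat in the tray, the lid is home on the dish, and the clamp is fully down (ball at 151 mm, hinge height). Bottle, beaker and motor show no movement, and the beads were last checked just after stirring, when all five were still in the dish.

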